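# Load the pump service kit in layers and lock its cover

## Task

Load the kit tray in layers: lay the tube in the white saddles, then the clamp across it with the red jaws beyond the red saddle, then fit the light-blue cover over both, one end tucked under the yellow lip and lying fully down. Set each part down gently, without dropping it. Last, turn the blue thumbscrew clockwise until its tongue is over the cover at its stop and the drag clutch just begins to slip, and stop there at once, within half a radian of slip; leave the other things on the bench where they are.

Things in the scene. Friction and masses are not known exactly. Their poses are not given: they have to be found in the camera images.
- tray: Fixed kit tray: dark-blue base 265 x 200 mm, 8 mm thick. Origin on the bench under the crossing of its two saddle pairs; base from x = -105 to +160 mm. x runs from the yellow lip (x = -85 mm, the end away from the robot) to the blue thumbscrew (x = +135 mm, nearer the robot), y across towards the red saddle, z up.
- tube_place (a point): Centre of the tube when it lies along tray x in the two white V saddles (at tray x = -28 and +28 mm, 8 mm thick, 45 mm wide), 30.5 mm above the bench; axes as the tray.
- clamp_place (a point): Centre of the clamp rod when it lies along tray y, above the tube, in its two V saddles (at tray y = -65 mm bare metal, +65 mm red, 8 mm thick, tops 64 mm above the bench). This point is 57 mm above the bench; axes as the tray.
- cover_place (a point): Centre of the cover's grip rib when the cover lies home, 88 mm above the bench; axes as the tray. The cover's underside then lies on ledges 68 mm above the bench at both ends of a bay 174 mm long, from an upright wall at tray x = -87 mm to stops at +87 mm. Side cheeks at the lip end leave 118 mm across.
- lip_edge (a point): Inner lower edge of the yellow lip, tray x = -74 mm, 79.5 mm above the bench (lip top 85.5 mm). It overhangs the bay by 13 mm, so the cover cannot go in flat: one end is slid under the lip up to the wall with the cover sloping down to it by about 10 degrees, then the other end is let down behind the stops.
- heel_stop (a point): Top of the stops at the bay's other end, tray x = +87 mm, 74 mm above the bench, level with the top of a cover that is home.
- jaw_place (a point): Where the clamp's jaws come to be, beyond the red saddle, 100 mm from clamp_place.
- tube_c (a point): Centre of the capped 50 ml tube: frosted body 29 mm in diameter, light-blue cap 32 mm in diameter and 18 mm long, 118 mm over all; x axis towards the cap. It lies level, centre 30.5 mm above the bench, in a white rest with two V saddles 28 mm either side of its middle (base 120 x 85 x 8 mm). The cap may go to either end of the tray.
- clamp_c (a point): Centre of the clamp's steel rod, 14 mm in diameter, 152 mm long, 8 mm above the bench at the start; x axis along the rod towards the red jaws. At the -x end a light-blue block 16 mm wide, at the +x end a boss 30 mm wide with two red jaws, all 16 mm high; 201 mm over all (x = -88 to +113 mm).
- clamp_jaw (a point): Point between the clamp's red jaws, 100 mm from clamp_c.
- cover_grip (a point): Centre of the white grip rib of the light-blue cover, 20 mm above the cover's underside. The cover is a plate 170 (x) x 110 (y) x 6 mm; the rib stands across its middle, 14 mm thick in x, 80 mm long in y, from 6 to 34 mm above the underside. The two ends are alike.
- knob_grip (a point): Centre of the thumbscrew's blue wing (46 mm long along its x axis, 12 mm thick, 24 mm high), on the screw axis, 100 mm above the bench. It swings the yellow tongue, 66 mm long, over the cover; a cover not fully down blocks it. The tongue moves at 0.03 N m; at its stop the wing yields springily by 0.07 rad, then the clutch slips at 0.22 N m.
- tongue (a joint): Angle of the yellow tongue, rad: 0 parked aside, 1.4 at its stop, pointing to the tray's -x over the cover; grows clockwise seen from above.
- clutch (a joint): Slip of the thumbscrew's wing on the tongue through the drag clutch, rad: 0 at the start, grows clockwise as it slips.
- tape: bystander: yellow and black tape measure, 70 x 40 x 60 mm, origin at its underside; leave alone
- dish: bystander: glass dish, 90 mm across, 16 mm high, origin at its underside; leave alone
- jarlid: bystander: white jar lid, 64 mm across, 18 mm high, origin at its underside; leave alone
- reagent: bystander: capped reagent bottle, 70 mm across, 150 mm high, origin at its underside; leave alone
- caps: bystander: loose light-blue tube cap, 35 mm across, 20 mm high, origin at its underside; leave alone
- jar: bystander: small clear jar with a white cap, 60 mm across, 70 mm high, origin at its underside; leave alone
Mind the look-alikes: they are no part of the job. Leave any black look-alike of the part that bears tube_c alone.

How it is judged:
On the way, in this order (a step that is already met when the one before it is completed fails the run):
1. the tube lies in the white saddles, let go (horizontal distance between tube_c and tube_place below 0.012 m and z of tube_c in the frame of tube_place between -0.004 and 0.004 m and angle between the x axis of tube_c and the x axis of tray, either way round below 0.1 rad and contact force between the fingers and tube below 0.3 N and linear speed of tube below 0.03 m/s), for 0.2 s.
2. the clamp lies across it in its saddles, jaws at the red one, let go (horizontal distance between tube_c and tube_place below 0.012 m and z of tube_c in the frame of tube_place between -0.004 and 0.004 m and angle between the x axis of tube_c and the x axis of tray, either way round below 0.1 rad and horizontal distance between clamp_c and clamp_place below 0.012 m and z of clamp_c in the frame of clamp_place between -0.004 and 0.004 m and angle between the x axis of clamp_c and the y axis of tray, either way round below 0.1 rad and horizontal distance between clamp_jaw and jaw_place below 0.025 m and contact force between the fingers and clamp below 0.3 N and linear speed of clamp below 0.03 m/s), for 0.2 s.
3. the cover lies fully down under the lip, let go (horizontal distance between tube_c and tube_place below 0.012 m and z of tube_c in the frame of tube_place between -0.004 and 0.004 m and angle between the x axis of each of tube_c, cover_grip and the x axis of tray, either way round below 0.1 rad and horizontal distance between clamp_c and clamp_place below 0.012 m and z of clamp_c in the frame of clamp_place between -0.004 and 0.004 m and angle between the x axis of clamp_c and the y axis of tray, either way round below 0.1 rad and horizontal distance between clamp_jaw and jaw_place below 0.025 m and x of cover_grip in the frame of cover_place between -0.006 and 0.006 m and y of cover_grip in the frame of cover_place between -0.008 and 0.008 m and z of cover_grip in the frame of cover_place between -0.004 and 0.003 m and angle between the z axis of cover_grip and the z axis of tray, either way round below 0.03 rad and contact force between the fingers and cover below 0.3 N and linear speed of cover below 0.03 m/s), for 0.2 s.
4. the tongue is at its stop and the clutch has just slipped (x of cover_grip in the frame of cover_place between -0.006 and 0.006 m and y of cover_grip in the frame of cover_place between -0.008 and 0.008 m and z of cover_grip in the frame of cover_place between -0.004 and 0.003 m and angle between the z axis of cover_grip and the z axis of tray, either way round below 0.03 rad and angle between the x axis of cover_grip and the x axis of tray, either way round below 0.1 rad and value of joint tongue above 1.34 rad and value of joint clutch between 0.04 and 0.6 rad), for 0.1 s.
At the end, for the whole second after the job is handed in: Tube and clamp lie in their saddles (12 mm, height 4 mm, 0.1 rad; jaws at the red saddle), cover home and level (6 mm along, 8 mm across, height 4 mm, 0.03 rad), tongue past 1.34 rad, clutch slipped by 0.04 to 0.6 rad; all at rest (all of step 4 and horizontal distance between tube_c and tube_place below 0.012 m and z of tube_c in the frame of tube_place between -0.004 and 0.004 m and angle between the x axis of tube_c and the x axis of tray, either way round below 0.1 rad and horizontal distance between clamp_c and clamp_place below 0.012 m and z of clamp_c in the frame of clamp_place between -0.004 and 0.004 m and angle between the x axis of clamp_c and the y axis of tray, either way round below 0.1 rad and horizontal distance between clamp_jaw and jaw_place below 0.025 m and linear speed of each of tube, clamp, cover below 0.03 m/s); the robot touches nothing.
It fails at once if the thumbscrew was turned on past the first slip (more than 0.6 rad of slip) (value of joint clutch above 0.6 rad).
It fails at once if a part was dropped into its place (faster than 0.5 m/s close to it) ((distance between tube_c and tube_place below 0.012 m and linear speed of tube above 0.5 m/s) or (distance between clamp_c and clamp_place below 0.012 m and linear speed of clamp above 0.5 m/s) or (distance between cover_grip and cover_place below 0.012 m and linear speed of cover above 0.5 m/s)).
It fails at once if another thing on the bench was disturbed (moved more than 30 mm) (distance of any of tape, dish, jarlid, reagent, caps, jar from where it was at the start of the episode above 0.03 m).
It also fails if it takes over 72 s, if anything falls off the work surface, if the arm or the gripper's body presses on something with over 40 N, if the wrist force passes 120 N, or if a joint passes its speed limit or range.

## Robot

A 6-joint arm with a two-finger parallel gripper is mounted at the origin on the work surface. World frame = base frame: x ahead of the robot, y to its left, z up, the work surface at z = 0. Lengths are in m, angles in rad, forces in N, time in s.
With the tool pointing down it reaches from about 0.25 to 0.775 m from the base axis. Payload 4 kg.
Tool frame: the origin (TCP) lies midway between the tips of the shut fingers; the grasp point (between the pads) lies grip_point_offset behind it (grip_point_offset is the distance from the TCP to the grasp point, in m); z points along the fingers, y is the line along which they close (so a half turn about z gives the same grasp; the last joint's range is limited). The gripper opens to 94 mm and grips with 3 to 60 N. Pads are 16 mm wide; open, the fingers measure 119 mm over their backs; the gripper's body (75 mm by 177 mm) begins 78 mm behind the grasp point.
Start: joints at [-1.373, 0.087, 1.371, -0, 1.684, -0.103], TCP at [0.163, -0.525, 0.206] pointing down, gripper open.
Joint ranges: [-3.1, 3.1], [-0.76, 2.03], [0.27, 2.55], [-1.08, 4.22], [0.17, 2.65], [-2.57, 2.57]. Speed limits (rad/s): [2.79, 2.79, 3.14, 3.14, 3.14, 3.14].

## Interface

Orientations are given as a unit quaternion [w, x, y, z].
In Python, from rig import * gives the robot as it stands.
- The arm moves only by the tool move_arm, never from a script. Its argument "steps" is a list of rows, each a list of 5 numbers: the shift along the tool's x, y, z in cm, then the turn about the tool's z in rad, then the closure, from -1 (fully open) to 1 (shut). In form: [[dx, dy, dz, yaw, grip], ...]. A call has 1 to 5 rows; each row shifts and turns the commanded pose from where the row before left it, along the tool's axes as they then stand; what a row does not reach is not made up. A row lasts 1/12 s, in which the tool goes at most 41.7 mm and 7.16 degrees, less where a joint would pass 70% of its speed; a pose out of reach is approached as far as the arm can. A call with a gripper value outside its range is refused whole. The fingers move at their own pace and stop on an object; the grip force is fixed at half the most. Time passes only in rows, so rows that do not move let the fingers close. It gives the time, the measured TCP pose, the force, the opening and the grip force at its end, in the units of the state.
- sense(): the state, without advancing time (a new reading comes with each control period).
- get_image(name): name is "scene" or "top" or "wrist"; returns a dict with "frame" (400x640x3 uint8, red, green, blue), "fx", "fy", "cx", "cy" (pixels), "rvec" (rotation vector, rad) and "tvec" (3), from world to camera coordinates, as OpenCV has them. Camera axes: x right, y down, z forward; pixel columns grow to the right and rows downward; lengths in m; the calibration is good to about 2 mm. The wrist camera is an equidistant fisheye: a pixel r from the principal point sees the ray r / f radians off the axis. A picture is of the moment at which its call begins. There is no depth.
- hand_in(): hands the job in; it is judged then, once.
The state is a dict: "time_s": time; "joints": joint angles; "dq": joint speeds; "effort": joint torques, N m; "position": TCP position; "ee_rot": TCP orientation; "contact_force": force on the tool from outside, world axes, zero at the start; "moment": the same for the moment, N m; "opening": finger opening in m; "gripper_force": force on a finger pad.
Only numpy, scipy, OpenCV 4.12 (cv2) and the standard library are available. Lean on these libraries where they do the work, as an engineer would, in place of code of your own. Each camera call takes 0.05 s, during which the arm holds its last target. There are 200 camera calls.

## Working session

There is one attempt and no reset: what is moved stays moved. The work goes in short steps, Python scripts to look and compute and a tool call to move; the robot and the scene stay as the last step left them, time stands still between calls to the robot, and variables do not carry over. Pictures are saved under pics/ and viewed, at most 10 in all, crops included, and the job is handed in when it is done.

Besides the shell and the picture viewer there is one more tool, called by a JSON object that holds its "method" and its "body". move_arm: Moves the arm, as the interface text tells. Its arguments: {"type":"object","properties":{"steps":{"type":"array"}},"required":["steps"]}

```bash
mkdir -p pics; ls; cat > h.py <<'E'
from rig import *
import numpy as np, cv2
from scipy.spatial.transform import Rotation as R
def shot(n,f):
    d=get_image(n); cv2.imwrite('pics/'+f+'.png',d['frame'][:,:,::-1]); np.save('pics/'+f+'.npy',{k:v for k,v in d.items()},allow_pickle=True); return d
def load(f): return np.load('pics/'+f+'.npy',allow_pickle=True).item()
def ray(d,u,v,fish=False):
    x=(u-d['cx'])/d['fx']; y=(v-d['cy'])/d['fy']
    if fish:
        r=np.hypot(x,y); c=np.array([np.sin(r)*x/r,np.sin(r)*y/r,np.cos(r)])
    else: c=np.array([x,y,1.])
    M=R.from_rotvec(np.ravel(d['rvec'])).as_matrix(); t=np.ravel(d['tvec'])
    q=M.T@c; return -M.T@t,q/np.linalg.norm(q)
def atz(d,u,v,z,fish=False):
    o,q=ray(d,u,v,fish); return o+q*(z-o[2])/q[2]
def tri(rs):
    A=sum(np.eye(3)-np.outer(q,q) for o,q in rs); b=sum((np.eye(3)-np.outer(q,q))@o for o,q in rs)
    p=np.linalg.solve(A,b); return p,[np.linalg.norm(np.cross(p-o,q)) for o,q in rs]
def proj(d,P,fish=False):
    M=R.from_rotvec(np.ravel(d['rvec'])).as_matrix(); c=M@np.asarray(P)+np.ravel(d['tvec'])
    if fish:
        h=np.hypot(c[0],c[1]); r=np.arctan2(h,c[2]); return d['cx']+d['fx']*r*c[0]/h, d['cy']+d['fy']*r*c[1]/h
    return d['cx']+d['fx']*c[0]/c[2], d['cy']+d['fy']*c[1]/c[2]
E
python3 - <<'E'
from h import *
s=sense(); print(s); print(grip_point_offset)
for n in('top','scene','wrist'):
    d=shot(n,n+'0'); print(n,d['fx'],d['cx'],d['cy'],ray(d,320.1,200)[0],d['rvec'])
d=load('top0')['frame'][:,:,::-1]; cv2.imwrite('pics/top0b.png',cv2.resize(d,(800,500),interpolation=cv2.INTER_CUBIC))
d=load('scene0')['frame'][:,:,::-1]; cv2.imwrite('pics/scene0b.png',cv2.resize(d,(800,500),interpolation=cv2.INTER_CUBIC))
E
```

```text
pics
{'time_s': 0.0, 'joints': array([-1.37308967e+00,  8.79620456e-02,  1.37225765e+00,  1.24465631e-06,
        1.68359560e+00, -1.03122349e-01]), 'dq': array([ 0.00084981, -0.00090987, -0.00136284,  0.00069528,  0.00115128,
       -0.0011772 ]), 'effort': array([ 7.12033534e-05, -3.40180171e+01, -3.02426934e+01,  7.18542631e-02,
        3.28690221e-02, -1.60170489e-04]), 'position': array([ 0.16284685, -0.52476061,  0.20429861]), 'ee_rot': array([-1.11010599e-03,  9.88708430e-01,  1.49847942e-01, -5.19193320e-05]), 'contact_force': array([-0.32711213, -0.42804547,  0.09563825]), 'moment': array([-0.01416977,  0.00740282, -0.01540029]), 'gripper_force': 0.0, 'opening': 0.09438897390132095}
0.0188
top 484.9006946986112 317.77344171221284 201.46469789170683 [ 0.22849335 -0.03589335  1.45685517] [ 2.11399266 -2.13506329  0.20660936]
scene 504.6510174911461 319.12183521686984 193.70574750588926 [1.24587508 0.58635734 0.94388701] [ 1.14511581  2.3114208  -1.06255712]
wrist 309.70691628693146 321.0675241023688 200.050972794286 [ 0.22846118 -0.5034943   0.3841359 ] [-2.36685984  1.74356611  0.21376226]
```

View pics/top0b.png

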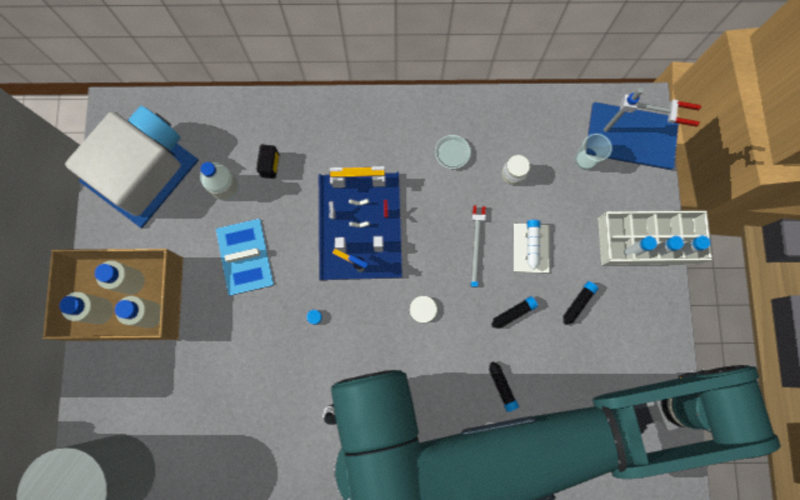

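View pics/scene0b.png

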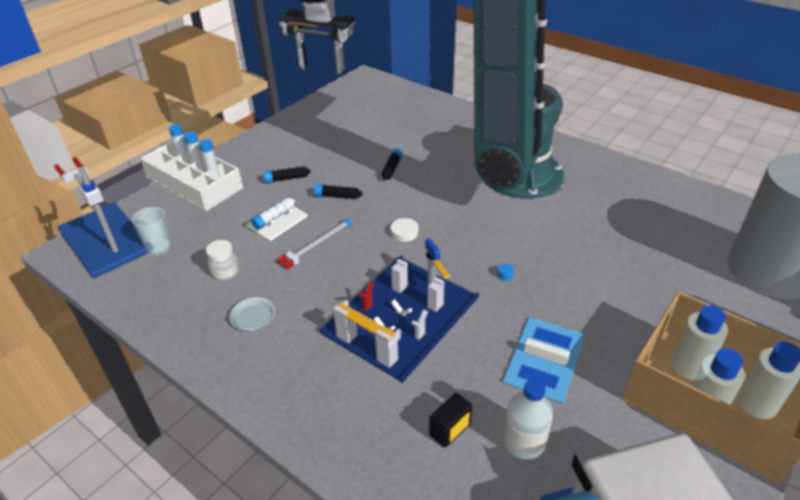

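The top view shows the tray at about (360,228), lip far away and red saddle on the right. The clamp is at (478,247) with its jaws up, the tube at (533,245) with its cap up, and the cover at (245,257). The scene view agrees, with black look-alike tubes lying nearby.

```bash
python3 - <<'E'
from h import *
d=load('top0')
for n,u,v,z in [('tubecap',533,222,.03),('tubeend',533,266,.03),('clblue',475,284,.01),('cljaw',479,209,.01),('cov1',238,226,.006),('cov2',252,291,.006),('rib',242,254,.03),('knob',355,262,.1),('redsaddle',386,208,.06),('baresaddle',332,209,.06),('tL',320,175,.008),('tR',402,175,.008),('bL',320,280,.008),('bR',404,278,.008),('cap',314,317,.02),('jarlid',423,309,.018),('jar',517,168,.07),('reag',215,178,.1)]:
    print(n,atz(d,u/1.25,v/1.25,z).round(3))
E
```

```text
tubecap [ 0.572 -0.374  0.03 ]
tubeend [ 0.464 -0.368  0.03 ]
clblue [ 0.424 -0.231  0.01 ]
cljaw [ 0.611 -0.247  0.01 ]
cov1 [0.574 0.345 0.006]
cov2 [0.413 0.306 0.006]
rib [0.499 0.327 0.03 ]
knob [0.465 0.052 0.1  ]
redsaddle [ 0.602 -0.019  0.06 ]
baresaddle [0.601 0.11  0.06 ]
tL [0.702 0.146 0.008]
tR [ 0.7   -0.059  0.008]
bL [0.438 0.142 0.008]
bR [ 0.441 -0.06   0.008]
cap [0.348 0.154 0.02 ]
jarlid [ 0.365 -0.104  0.018]
jar [ 0.695 -0.333  0.07 ]
reag [0.667 0.379 0.1  ]
```

{"method": "move_arm", "body": {"steps": [[3.8, -1.1, 0, 0, -1], [3.8, -1.1, 0, 0, -1], [3.8, -1.1, 0, 0, -1], [3.8, -1.1, 0, 0, -1], [3.8, -1.1, 0, 0, -1]]}}

```text
time_s: 0.57
position: [0.3292, -0.4152, 0.2051]
ee_rot: [-0.0, 0.989, 0.149, -0.0]
contact_force: [0.4, -0.7, -0.3]
opening: 0.0941
gripper_force: 0.0
```

{"method": "move_arm", "body": {"steps": [[3.8, -1.1, 0, 0, -1], [3.8, -1.1, 0, 0, -1], [3.8, -1.1, 0, 0, -1], [3.8, -1.1, 0, 0, -1], [0, 0, 0, 0.1, -1]]}}

```text
time_s: 0.98
position: [0.4651, -0.3246, 0.2046]
ee_rot: [-0.002, 0.995, 0.103, 0.001]
contact_force: [-1.0, -0.5, 0.2]
opening: 0.0941
gripper_force: 0.0
```

```bash
python3 - <<'E'
from h import *
d=shot('wrist','w1'); s=sense(); print(s['position'],s['ee_rot'],s['joints'],s['dq'])
print(ray(d,321.5,200.5,True))
for P in [(.518,-.371,.03),(.52,-.239,.01),(.6,.043,.05),(.465,.052,.1)]: print(proj(d,P,True))
E
```

```text
[ 0.46273975 -0.32668181  0.20462282] [-6.85399342e-04  9.95044224e-01  9.94308333e-02 -1.77355062e-04] [-7.15238142e-01  1.24981885e-01  1.33112119e+00  6.86873095e-04
  1.68673029e+00  6.56446358e-01] [-0.06543232 -0.01654384  0.01517837 -0.03713506  0.00628359 -0.23387195]
(array([ 0.5319168 , -0.30975218,  0.38446663]), array([-0.2339086 , -0.04856262, -0.97104502]))
(np.float64(371.23863485967365), np.float64(149.11008357254192))
(np.float64(262.52823119964296), np.float64(124.30381704245302))
(np.float64(78.93191105617319), np.float64(42.69575679649353))
(np.float64(36.5826478378894), np.float64(140.85902415579676))
```

{"method": "move_arm", "body": {"steps": [[0, 0, 0, -0.12, -1], [0, 0, 0, -0.12, -1], [0, 0, 0, -0.12, -1], [0, 0, 0, -0.12, -1], [0, 0, 0, -0.12, -1]]}}

```text
time_s: 1.45
position: [0.4594, -0.33, 0.2051]
ee_rot: [-0.0, 0.92, 0.393, -0.0]
contact_force: [-0.3, -0.9, 0.1]
opening: 0.0941
gripper_force: 0.0
```

{"method": "move_arm", "body": {"steps": [[0, 0, 0, -0.12, -1], [0, 0, 0, -0.12, -1], [0, 0, 0, -0.12, -1], [0, 0, 0, -0.12, -1], [0, 0, 0, -0.12, -1]]}}

```text
time_s: 1.87
position: [0.4593, -0.33, 0.2051]
ee_rot: [-0.0, 0.763, 0.647, -0.0]
contact_force: [-0.1, -0.3, 0.7]
opening: 0.094
gripper_force: 0.0
```

{"method": "move_arm", "body": {"steps": [[0, 0, 0, -0.12, -1], [0, 0, 0, -0.12, -1], [0, 0, 0, -0.12, -1], [0, 0, 0, -0.12, -1], [0, 0, 0, -0.12, -1]]}}

```text
time_s: 2.28
position: [0.4593, -0.3301, 0.2051]
ee_rot: [-0.0, 0.537, 0.843, -0.0]
contact_force: [-1.0, 0.1, -0.3]
opening: 0.0938
gripper_force: 0.0
```

{"method": "move_arm", "body": {"steps": [[0, 0, 0, -0.12, -1], [0, 0, 0, -0.12, -1], [0, 0, 0, -0.12, -1], [0, 0, 0, -0.12, -1], [0, 0, 0, -0.12, -1]]}}

```text
time_s: 2.7
position: [0.4593, -0.3301, 0.2051]
ee_rot: [-0.0, 0.264, 0.964, -0.0]
contact_force: [-0.6, -0.2, -0.2]
opening: 0.094
gripper_force: 0.0
```

{"method": "move_arm", "body": {"steps": [[0, 0, 0, -0.12, -1], [0, 0, 0, -0.12, -1], [0, 0, 0, -0.12, -1], [0, 0, 0, -0.12, -1], [0, 0, 0, 0, -1]]}}

```text
time_s: 3.12
position: [0.4594, -0.33, 0.2052]
ee_rot: [-0.0, 0.029, 1.0, 0.0]
contact_force: [-0.2, 0.7, 0.3]
opening: 0.0938
gripper_force: 0.0
```

```bash
python3 - <<'E'
from h import *
d=shot('wrist','w2'); s=sense(); print(s['position'],s['ee_rot'],s['joints'],s['time_s'])
print(ray(d,321.5,200.5,True))
a=load('w1')['frame']; b=d['frame']
for P in [(.518,-.371,.03),(.52,-.239,.01),(.6,.043,.05),(.465,.052,.1)]: print(proj(d,P,True))
cv2.imwrite('pics/w1b.png',cv2.resize(a[:,:,::-1],(800,500),interpolation=cv2.INTER_CUBIC))
cv2.imwrite('pics/w2b.png',cv2.resize(b[:,:,::-1],(800,500),interpolation=cv2.INTER_CUBIC))
E
```

```text
[ 0.45952672 -0.32991589  0.20520225] [-3.43632066e-04  3.16121013e-02  9.99500153e-01  3.82879205e-05] [-7.22655483e-01  1.22785249e-01  1.33241670e+00 -3.81583046e-04
  1.68696910e+00 -2.23026119e+00] 3.1667
(array([ 0.3902086 , -0.32476126,  0.3849059 ]), array([ 0.23865999, -0.01355576, -0.97100857]))
(np.float64(289.71808872378415), np.float64(234.5755410478389))
(np.float64(393.2004365334539), np.float64(224.6377839051465))
(np.float64(565.1793973479398), np.float64(266.2444305140805))
(np.float64(606.4164691176637), np.float64(187.63854544530443))
```

View pics/w1b.png

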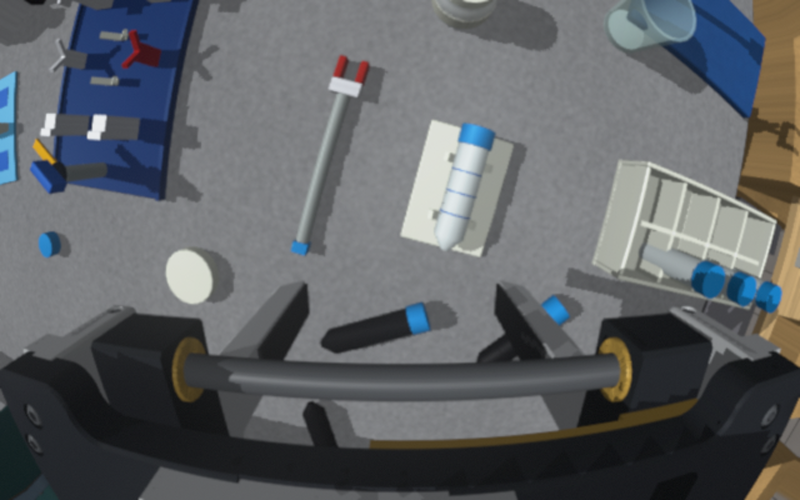

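View pics/w2b.png

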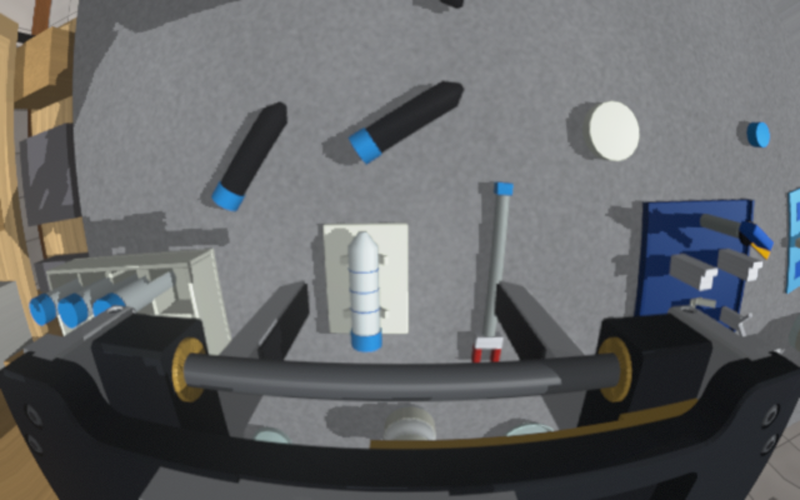

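The fisheye views show the tube (cap joint at (474,150) and (366,331), tip at (447,244) and (363,236)). They also show the clamp's blue block at (301,247) and (504,188), and its boss at (346,87) and (489,343).

```bash
python3 - <<'E'
from h import *
a=load('w1');b=load('w2')
for n,p,q in [('capjoint',(474,150),(366,331)),('ring1',(468,171),(364,310)),('ring2',(463,191),(365,291)),('ring3',(456,214),(363,270)),('tip',(447,244),(363,236)),('block',(301,247),(504,188)),('boss',(346,87),(489,343))]:
    p3,e=tri([ray(a,p[0]/1.25,p[1]/1.25,True),ray(b,q[0]/1.25,q[1]/1.25,True)])
    print(n,p3.round(4),np.round(e,4), 'w1@z',atz(a,p[0]/1.25,p[1]/1.25,.045 if n[0] in'cr'and n!='tip' else .015,True).round(4),atz(b,q[0]/1.25,q[1]/1.25,.045 if n[0] in'cr' else .015,True).round(4))
# yellow/blue color centroids near the clamp/tube for refinement
for n,d in(('a',a),('b',b)):
    h=cv2.cvtColor(d['frame'],cv2.COLOR_RGB2HSV); m=((h[...,0]>95)&(h[...,0]<115)&(h[...,1]>140)&(h[...,2]>100)).astype(np.uint8)
    k,l,st,c=cv2.connectedComponentsWithStats(m)
    print(n,[(c[i].round(1),st[i][4]) for i in range(1,k) if st[i][4]>25])
    m=(((h[...,0]<8)|(h[...,0]>172))&(h[...,1]>130)&(h[...,2]>60)).astype(np.uint8)
    k,l,st,c=cv2.connectedComponentsWithStats(m)
    print('red',[(c[i].round(1),st[i][4]) for i in range(1,k) if st[i][4]>25])
E
```

```text
capjoint [ 0.552  -0.3694  0.045 ] [0.0005 0.0005] w1@z [ 0.5521 -0.3699  0.045 ] [ 0.5519 -0.3689  0.045 ]
ring1 [ 0.5327 -0.3699  0.0377] [0.0001 0.0001] w1@z [ 0.5327 -0.3688  0.045 ] [ 0.5297 -0.3688  0.045 ]
ring2 [ 0.5138 -0.3685  0.0365] [0.0013 0.0013] w1@z [ 0.5144 -0.3684  0.045 ] [ 0.5105 -0.3662  0.045 ]
ring3 [ 0.4921 -0.3676  0.038 ] [0.0005 0.0005] w1@z [ 0.493 -0.367  0.045] [ 0.49   -0.3663  0.045 ]
tip [ 0.4614 -0.3666  0.0297] [0.0012 0.0012] w1@z [ 0.4586 -0.3703  0.015 ] [ 0.4642 -0.367   0.015 ]
block [ 0.4245 -0.2267  0.0114] [0.0009 0.0009] w1@z [ 0.4257 -0.2284  0.015 ] [ 0.4241 -0.2267  0.015 ]
boss [ 0.5876 -0.2433  0.0193] [0.0009 0.0009] w1@z [ 0.5884 -0.2435  0.015 ] [ 0.5899 -0.2414  0.015 ]
a [(array([101.8,  50.2]), np.int32(5187)), (array([584.6,  14.6]), np.int32(791)), (array([582.3,  50.6]), np.int32(2133)), (array([ 2.9, 77.4]), np.int32(102)), (array([  6.9, 105. ]), np.int32(57)), (array([381. , 108.1]), np.int32(370)), (array([ 86.4, 121.2]), np.int32(1335)), (array([  3.1, 128.4]), np.int32(124)), (array([ 32.9, 141.4]), np.int32(164)), (arra
[... 384 characters left out ...]
p.int32(102))]
b [(array([609.2, 107.3]), np.int32(186)), (array([291.6, 116.3]), np.int32(399)), (array([180.9, 158.3]), np.int32(315)), (array([402.9, 150.7]), np.int32(120)), (array([562.3, 166.4]), np.int32(770)), (array([638. , 168.8]), np.int32(46)), (array([609.5, 189.7]), np.int32(145)), (array([551.6, 193.3]), np.int32(1033)), (array([634.3, 191.3]), np.int32(43)), (array([634.4, 219.7]), np.int32(207)), (array([548.2, 233.6]), np.int32(1425)), (array([ 84.7, 242.5]), np.int32(215)), (array([ 33.9, 247.7]), np.int32(339)), (array([ 57.7, 249.1]), np.int32(405)), (array([293.2, 273.8]), np.int32(261))]
red [(array([381.1, 284.4]), np.int32(61)), (array([396.1, 284.3]), np.int32(56))]
```

{"method": "move_arm", "body": {"steps": [[-2.8, -1.75, 2, -0.03, -1], [-2.7, -1.75, 2, 0, -1], [0, 0, 3.8, 0, -1], [0, 0, 3.8, 0, -1], [0, 0, 3.8, 0, -1]]}}

```text
time_s: 3.58
position: [0.5136, -0.3677, 0.0498]
ee_rot: [0.0, 0.017, 1.0, -0.0]
contact_force: [0.1, -0.0, -0.7]
opening: 0.0939
gripper_force: 0.0
```

```bash
python3 - <<'E'
from h import *
s=sense(); print(s['position'],s['ee_rot'])
a=load('w1');b=load('w2')
print(tri([ray(a,280.5,55,True),ray(b,388.6,284.35,True)]))
shot('top','t1');shot('wrist','w3');d=shot('scene','s1')
x=load('w3')['frame'][:,:,::-1]; cv2.imwrite('pics/w3b.png',cv2.resize(x,(800,500),interpolation=cv2.INTER_CUBIC))
# tray close crops, top & scene
t=load('t1')['frame'][120:240,230:350,::-1]; u=d['frame'][180:315,240:390,::-1]
t=cv2.resize(t,(480,480),interpolation=cv2.INTER_CUBIC)
cv2.imwrite('pics/tray.png',t)
E
```

```text
[ 0.51359436 -0.36766141  0.04975643] [ 1.12273514e-04  1.69114955e-02  9.99856949e-01 -2.64755600e-04]
(array([ 0.60790069, -0.24338953,  0.01050118]), [np.float64(0.00021227235047887994), np.float64(0.00021227235047895917)])
```

View pics/w3b.png

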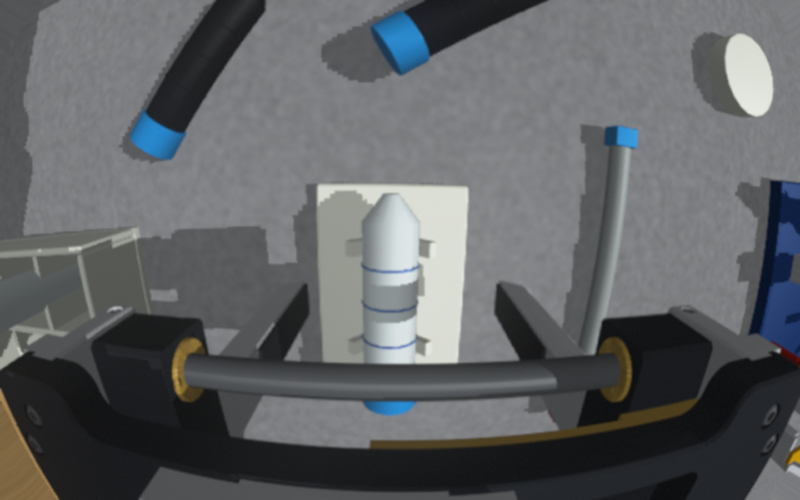

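The fingers straddle the tube, whose axis is near column 390 against the gripper's middle at 401. The rest's two saddles are at rows 246 and 343.

```bash
python3 - <<'E'
from h import *
d=load('w3')
for u,v,z in [(390,270,.045),(390,306,.045),(390,348,.045),(391,197,.03),(390,405,.03),(355,247,.03),(426,248,.03),(357,343,.03),(422,345,.03)]: print(atz(d,u/1.25,v/1.25,z,True).round(4))
s=sense(); print(s['position'])
P=np.array([s['position'][0],s['position'][1],.03]); u=proj(d,P,True); print(np.array(u)*1.25)
E
```

```text
[ 0.4915 -0.3672  0.045 ]
[ 0.5096 -0.3679  0.045 ]
[ 0.5325 -0.3689  0.045 ]
[ 0.4586 -0.3657  0.03  ]
[ 0.5792 -0.3714  0.03  ]
[ 0.4831 -0.3848  0.03  ]
[ 0.4849 -0.349   0.03  ]
[ 0.5368 -0.3875  0.03  ]
[ 0.5392 -0.352   0.03  ]
[ 0.51085536 -0.36516482  0.04728089]
[395.93055966 297.59823555]
```

{"method": "move_arm", "body": {"steps": [[0, -0.3, 1.7, -0.01, -1], [0, 0, 1.6, 0, -1], [0, 0, 0, 0, 0], [0, 0, 0, 0, 1], [0, 0, 0, 0, 1]]}}

```text
time_s: 4.15
position: [0.5149, -0.3712, 0.0219]
ee_rot: [0.002, 0.011, 1.0, -0.002]
contact_force: [-0.5, -0.2, 0.3]
opening: 0.0775
gripper_force: 0.0
```

{"method": "move_arm", "body": {"steps": [[0, 0, 0, 0, 1], [0, 0, 0, 0, 1], [0, 0, 0, 0, 1], [0, 0, 0, 0, 1], [0, 0, -1.5, 0, 1]]}}

```text
time_s: 4.57
position: [0.5116, -0.3683, 0.0303]
ee_rot: [-0.003, 0.01, 1.0, 0.002]
contact_force: [0.4, 0.3, -0.3]
opening: 0.0442
gripper_force: 0.0
```

{"method": "move_arm", "body": {"steps": [[0, 0, -3, 0, 1], [0, 0, -4, 0, 1], [0, 2, -4, 0, 1], [0, 4, -4, 0, 1], [0, 4, 0, 0, 1]]}}

```text
time_s: 4.98
position: [0.5182, -0.2851, 0.179]
ee_rot: [0.006, 0.012, 1.0, -0.005]
contact_force: [1.5, 0.2, 0.7]
opening: 0.0107
gripper_force: 0.0
```

{"method": "move_arm", "body": {"steps": [[-1.5, 4, 0, 0, 1], [-1.5, 4, 0, 0, 1], [-1.5, 4, 0, 0, 1], [-1.5, 3, 0, 0, 1], [-2, 0, 0, 0, 1]]}}

```text
time_s: 5.4
position: [0.5976, -0.1303, 0.1713]
ee_rot: [0.0, 0.007, 1.0, 0.001]
contact_force: [0.2, -0.6, 0.0]
opening: 0.0005
gripper_force: 0.0
```

```bash
python3 - <<'E'
from h import *
d=shot('wrist','w4'); s=sense(); print(s['position'],s['ee_rot'],s['opening'],s['contact_force'],s['time_s'])
for n,P in [('jaw',(.6,-.06,.064)),('bare',(.6,.11,.064)),('knob',(.465,.05,.1))]: print(n,proj(d,P,True))
E
```

```text
[ 0.60087589 -0.13300274  0.17019221] [1.67343942e-03 7.73047440e-03 9.99968687e-01 2.54547153e-04] 0.00036310162162036164 [ 1.49695389 -1.03090516 -0.15912561] 5.45
jaw (np.float64(392.1449722773601), np.float64(200.35513001173575))
bare (np.float64(531.7981841308201), np.float64(198.1391861576581))
knob (np.float64(513.543504083476), np.float64(65.58904250131192))
```

{"method": "move_arm", "body": {"steps": [[-1, 4, 0, 0, 1], [-1, 4, 0, 0, 1], [0, 4, 0, 0, 1], [0, 4, 0, 0, 1], [0, 0, 0, 0, 1]]}}

```text
time_s: 5.87
position: [0.6201, 0.0299, 0.1702]
ee_rot: [-0.0, 0.007, 1.0, 0.002]
contact_force: [-0.6, -0.1, -0.7]
opening: 0.0004
gripper_force: 0.0
```

```bash
python3 - <<'E'
from h import *
d=shot('wrist','w5'); s=sense(); print(s['position'],s['ee_rot'],s['opening'],s['contact_force'],s['time_s'])
a=load('w4')['frame'][:,:,::-1]; b=d['frame'][:,:,::-1]
cv2.imwrite('pics/w45.png',np.vstack([cv2.resize(x[40:300],(738,300),interpolation=cv2.INTER_CUBIC) for x in(a,b)]))
E
```

```text
[0.6202486  0.02631575 0.17017218] [-1.67199486e-04  7.77153679e-03  9.99969768e-01  1.95115066e-04] 0.0004897813289256295 [-0.67805894 -0.23932366 -0.53911625] 5.9167
```

View pics/w45.png

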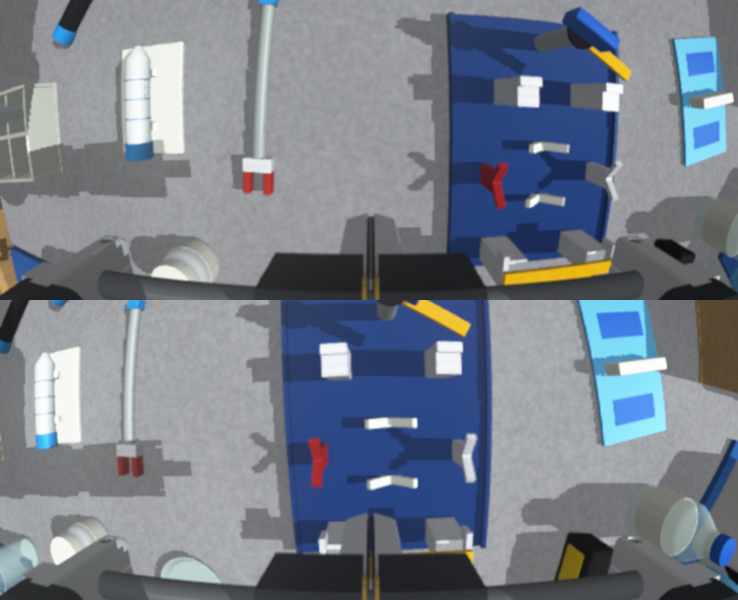

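My lift came before the slow fingers had closed, so the tube is still in its rest, seen at (139,100). These two views also give the tray: white saddles at (549,148)/(545,200) and (391,423)/(392,483), and red and bare clamp saddles at (505,186)/(618,181) and (319,463)/(473,458).

```bash
cat >> h.py <<'E'
def m45(U,V): 
    return (U*640/738., 40+(V%300)*260/300.)
E
python3 - <<'E'
from h import *
a=load('w4');b=load('w5')
for n,p,q in [('s1R',(569,148),(417,422)),('s1L',(530,148),(366,424)),('s2L',(526,201),(368,484)),('s2R',(564,200),(417,483)),('redN',(506,165),(320,440)),('redF',(504,206),(318,486)),('bareN',(620,165),(473,436)),('bareF',(617,197),(473,480)),('baseNF',(448,263),(295,550)),('cl blk',(268,2),(136,304)),('cl boss',(258,165),(130,452)),('tubecapj',(138,145),(46,433)),('tubering2',(136,100),(45,390)),('tip',(136,50),(45,354)),
 ('covribL',(694,102),(610,369)),('covribR',(731,98),(664,364)),('cov nearL',(674,40),(580,304)),('cov nearR',(716,38),(640,304)),('cov farL',(684,164),(605,444)),('cov farR',(725,152),(665,429))]:
    p3,e=tri([ray(a,*m45(*p),True),ray(b,*m45(*q),True)]); print(n,p3.round(4),round(e[0],4))
E
```

```text
s1R [0.5721 0.0744 0.0269] 0.0002
s1L [0.5734 0.0281 0.0265] 0.0002
s2L [0.6287 0.0292 0.0249] 0.0009
s2R [0.6284 0.0752 0.0259] 0.0007
redN [ 0.5839 -0.0098  0.0581] 0.0002
redF [ 0.6201 -0.0118  0.0656] 0.0008
bareN [0.5815 0.1164 0.0641] 0.0009
bareF [0.6166 0.1183 0.0638] 0.0014
baseNF [ 0.6999 -0.0477  0.014 ] 0.0018
cl blk [ 0.4254 -0.2265  0.008 ] 0.0013
cl boss [ 0.5916 -0.2429  0.0062] 0.001
tubecapj [ 0.5586 -0.3714  0.0314] 0.0017
tubering2 [ 0.5082 -0.369   0.0306] 0.005
tip [ 0.4582 -0.3715  0.0266] 0.0013
covribL [0.5063 0.2964 0.0126] 0.0001
covribR [0.4913 0.37   0.0309] 0.0
cov nearL [ 0.4297  0.2698 -0.0047] 0.003
cov nearR [0.4135 0.3543 0.0109] 0.0055
cov farL [ 0.5927  0.3077 -0.006 ] 0.0001
cov farR [0.5693 0.4012 0.007 ] 0.0012
```

{"method": "move_arm", "body": {"steps": [[1.03, -3.97, 0, 0.025, -0.2], [1.03, -3.97, 0, 0, -0.2], [1.03, -3.97, 0, 0, -0.2], [1.03, -3.97, 0, 0, -0.2], [1.03, -3.97, 0, 0, -0.2]]}}

```text
time_s: 6.33
position: [0.5595, -0.1764, 0.1703]
ee_rot: [-0.0, 0.024, 1.0, -0.001]
contact_force: [0.3, 0.1, -0.5]
opening: 0.0305
gripper_force: 0.0
```

{"method": "move_arm", "body": {"steps": [[1.03, -3.97, 0, 0, -0.2], [1.03, -3.97, 0, 0, -0.2], [1.03, -3.97, 0, 0, -0.2], [1.03, -3.97, 0, 0, -0.2], [1.03, -3.97, 0, 0, -0.2]]}}

```text
time_s: 6.75
position: [0.4981, -0.3725, 0.1704]
ee_rot: [-0.0, 0.024, 1.0, -0.0]
contact_force: [0.2, 0.3, 0.3]
opening: 0.056
gripper_force: 0.0
```

{"method": "move_arm", "body": {"steps": [[0, 0, 3, 0, -0.2], [0, 0, 4, 0, -0.2], [0, 0, 4, 0, -0.2], [0, 0, 2, 0, -0.2], [0, 0, 0, 0, -0.2]]}}

```text
time_s: 7.17
position: [0.4953, -0.3675, 0.033]
ee_rot: [-0.005, 0.024, 1.0, 0.004]
contact_force: [0.6, -0.5, -0.3]
opening: 0.0562
gripper_force: 0.0
```

{"method": "move_arm", "body": {"steps": [[-1.5, -0.1, 0, 0, -0.2], [0, 0, 0, 0, -0.2], [0, 0, 1.9, 0, -0.2], [0, 0, 0, 0, -0.2], [0, 0, 0, 0, 1]]}}

```text
time_s: 7.58
position: [0.5148, -0.3712, 0.0219]
ee_rot: [-0.0, 0.023, 1.0, -0.0]
contact_force: [-0.8, -0.3, 0.3]
opening: 0.0522
gripper_force: 0.0
```

{"method": "move_arm", "body": {"steps": [[0, 0, 0, 0, 1], [0, 0, 0, 0, 1], [0, 0, 0, 0, 1], [0, 0, 0, 0, 1], [0, 0, 0, 0, 1]]}}

```text
time_s: 8.0
position: [0.5159, -0.3699, 0.0223]
ee_rot: [0.0, 0.023, 1.0, 0.001]
contact_force: [-0.6, 4.0, 4.0]
opening: 0.0282
gripper_force: 30.0
```

```bash
python3 - <<'E'
from h import *
s=sense(); print({k:np.round(v,4) for k,v in s.items()})
E
```

```text
{'time_s': np.float64(8.0), 'joints': array([-7.1220e-01,  3.7040e-01,  1.4009e+00,  1.6000e-03,  1.3704e+00,
       -2.2378e+00]), 'dq': array([ 0.0017,  0.0004, -0.0001, -0.0016, -0.0001, -0.0003]), 'effort': array([-1.89900e+00, -4.10397e+01, -2.74619e+01, -9.67500e-01,
       -9.64000e-01, -3.57000e-02]), 'position': array([ 0.5159, -0.3699,  0.0223]), 'ee_rot': array([5.000e-04, 2.280e-02, 9.997e-01, 6.000e-04]), 'contact_force': array([-0.6148,  4.0063,  4.0257]), 'moment': array([ 0.8138, -0.0173, -0.0291]), 'gripper_force': np.float64(30.0003), 'opening': np.float64(0.0282)}
```

{"method": "move_arm", "body": {"steps": [[0, 0, -1, 0, 1], [0, 0, -3, 0, 1], [0, 0, -4, 0, 1], [0, 0, -4, 0, 1], [0, 0, 0, 0, 1]]}}

```text
time_s: 8.42
position: [0.5191, -0.3747, 0.1529]
ee_rot: [0.007, 0.023, 1.0, -0.007]
contact_force: [1.7, -0.8, 1.7]
opening: 0.0282
gripper_force: 30.0
```

```bash
python3 - <<'E'
from h import *
s=sense(); print({k:np.round(v,4) for k,v in s.items()})
d=shot('wrist','w6')
x=d['frame'][:,:,::-1]; cv2.imwrite('pics/w6.png',x)
E
```

```text
{'time_s': np.float64(8.4167), 'joints': array([-7.1300e-01,  2.8770e-01,  1.2412e+00, -1.3000e-03,  1.5935e+00,
       -2.2379e+00]), 'dq': array([-0.0001,  0.0315,  0.0794,  0.0019, -0.0788, -0.0003]), 'effort': array([-1.76200e-01, -3.42888e+01, -2.40330e+01, -6.67000e-02,
        7.71800e-01,  7.20000e-03]), 'position': array([ 0.5191, -0.3747,  0.1529]), 'ee_rot': array([ 0.007 ,  0.023 ,  0.9997, -0.0066]), 'contact_force': array([ 1.6674, -0.8439,  1.6778]), 'moment': array([ 0.04  , -0.1355,  0.0211]), 'gripper_force': np.float64(29.9941), 'opening': np.float64(0.0282)}
```

View pics/w6.png

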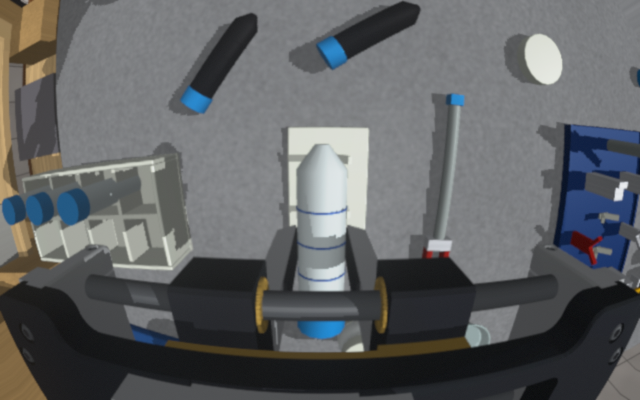

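The tube is held between the pads, its cap at (322,327). I'll carry it to the tray.

{"method": "move_arm", "body": {"steps": [[0, 0, 0, -0.066, 1], [-0.89, 3.82, 0, 0, 1], [-0.89, 3.82, 0, 0, 1], [-0.89, 3.82, 0, 0, 1], [-0.89, 3.82, 0, 0, 1]]}}

```text
time_s: 8.88
position: [0.5472, -0.2161, 0.1396]
ee_rot: [-0.001, -0.009, 1.0, 0.0]
contact_force: [0.5, -0.3, 0.1]
opening: 0.0283
gripper_force: 30.0
```

{"method": "move_arm", "body": {"steps": [[-0.89, 3.82, 0, 0, 1], [-0.89, 3.82, 0, 0, 1], [-0.89, 3.82, 0, 0, 1], [-0.89, 3.82, 0, 0, 1], [-0.89, 3.82, 0, 0, 1]]}}

```text
time_s: 9.3
position: [0.588, -0.0239, 0.1398]
ee_rot: [-0.001, -0.01, 1.0, -0.0]
contact_force: [0.3, -0.5, -0.6]
opening: 0.0283
gripper_force: 30.0
```

{"method": "move_arm", "body": {"steps": [[-0.89, 3.82, 0, 0, 1], [-0.89, 3.82, 0, 0, 1], [0, 0, 3, 0, 1], [0, 0, 0, 0, 1], [0, 0, 0, 0, 1]]}}

```text
time_s: 9.72
position: [0.6025, 0.0512, 0.1078]
ee_rot: [-0.004, -0.01, 1.0, -0.001]
contact_force: [0.3, 0.2, 0.2]
opening: 0.0281
gripper_force: 30.0
```

```bash
python3 - <<'E'
from h import *
s=sense(); print(s['position'],s['ee_rot'],s['opening'],s['contact_force'],s['time_s'])
d=shot('wrist','w7'); f=d['frame'][:,:,::-1].copy()
# overlay predicted model points
O=np.array([.6006,.0525,0]);X=np.array([-1,-.02,0]);Y=np.array([.02,-1,0])
for p in [(-28,22.5,26),(-28,-22.5,26),(28,22.5,26),(28,-22.5,26),(0,65,64),(0,-65,64),(87,0,74),(135,0,100),(160,100,8),(160,-100,8),(0,0,57)]:
    u,v=proj(d,O+X*p[0]/1e3+Y*p[1]/1e3+[0,0,p[2]/1e3],True); cv2.circle(f,(int(round(u)),int(round(v))),2,(0,255,0),1); print(p,round(u),round(v))
cv2.imwrite('pics/w7.png',cv2.resize(f[0:300,130:530],(800,600),interpolation=cv2.INTER_CUBIC))
E
```

```text
[0.60253077 0.05115501 0.10779608] [-3.65560174e-03 -1.04505832e-02  9.99938556e-01 -5.53812677e-04] 0.028112478910621783 [0.25762339 0.24269446 0.22249048] 9.7167
(-28, 22.5, 26) 297 235
(-28, -22.5, 26) 347 235
(28, 22.5, 26) 295 173
(28, -22.5, 26) 348 173
(0, 65, 64) 238 216
(0, -65, 64) 406 217
(87, 0, 74) 322 98
(135, 0, 100) 322 19
(160, 100, 8) 215 34
(160, -100, 8) 428 34
(0, 0, 57) 322 214
```

View pics/w7.png

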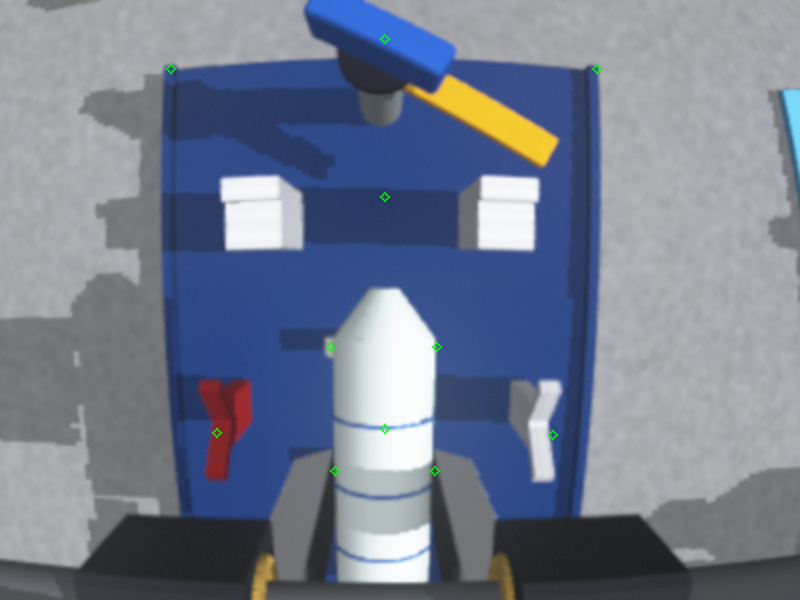

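The model points land on the tray within 1–2 mm, including the base corners, the stops and the wing centre at (385,39). The tube lies straight along the tray.

```bash
python3 - <<'E'
from h import *
d=load('w7'); q=lambda u,v:(130+u/2,v/2)
tip=atz(d,*q(384,289),.116,True); print('tip',tip, 'center',tip[0]+.059)
w=[atz(d,*q(u,v),.112,True).round(4) for u,v in [(306,18),(330,-1),(434,92),(455,48)]]; print(w)
for P in [(385,429),(386,498),(386,563)]: print('ring',atz(d,*q(*P),.1305,True).round(4))
print(atz(d,*q(168,67),.008,True),atz(d,*q(598,68),.008,True))
print([atz(d,*q(u,v),.074,True).round(4) for u,v in [(220,200),(281,200),(482,200),(540,201)]])
print(sense()['position'])
E
```

```text
tip [0.54367581 0.05149774 0.116     ] center 0.6026758132829824
[array([0.4632, 0.0273, 0.112 ]), array([0.457, 0.034, 0.112]), array([0.4863, 0.0645, 0.112 ]), array([0.4722, 0.0703, 0.112 ])]
ring [0.5797 0.0525 0.1305]
ring [0.5994 0.0532 0.1305]
ring [0.6196 0.0537 0.1305]
[ 0.44195091 -0.05218722  0.008     ] [0.43826226 0.15010248 0.008     ]
[array([ 0.5147, -0.0063,  0.074 ]), array([0.5153, 0.0155, 0.074 ]), array([0.5138, 0.0846, 0.074 ]), array([0.5129, 0.1052, 0.074 ])]
[0.60372862 0.05041109 0.10972193]
```

{"method": "move_arm", "body": {"steps": [[0, 0, 2.5, 0, 1], [0, 0, 2.5, 0, 1], [0, 0, 2, 0, 1], [0, 0, 1, 0, 1], [0, 0, 0.3, 0, 1]]}}

```text
time_s: 10.18
position: [0.6038, 0.0498, 0.0267]
ee_rot: [-0.002, -0.009, 1.0, -0.0]
contact_force: [-0.1, 1.2, -0.6]
opening: 0.0282
gripper_force: 30.0
```

{"method": "move_arm", "body": {"steps": [[0, 0, 0.2, 0, 1], [0, 0, 0, 0, 1], [0, 0, 0, 0, 1]]}}

```text
time_s: 10.43
position: [0.6061, 0.051, 0.0281]
ee_rot: [0.002, -0.01, 1.0, -0.0]
contact_force: [0.5, -0.8, -0.2]
opening: 0.0282
gripper_force: 30.0
```

{"method": "move_arm", "body": {"steps": [[0, 0, 0.3, 0, 1], [0, 0, 0, 0, 1], [0, 0, 0, 0, 1]]}}

```text
time_s: 10.68
position: [0.6053, 0.0512, 0.0239]
ee_rot: [0.001, -0.01, 1.0, -0.0]
contact_force: [-0.2, 0.7, 1.1]
opening: 0.028
gripper_force: 30.0
```

{"method": "move_arm", "body": {"steps": [[0, 0, 0.3, 0, 1], [0, 0, 0, 0, 1], [0, 0, 0, 0, 1]]}}

```text
time_s: 10.93
position: [0.6059, 0.0501, 0.0225]
ee_rot: [0.001, -0.01, 1.0, -0.001]
contact_force: [-1.8, -3.0, 5.8]
opening: 0.028
gripper_force: 30.0
```

{"method": "move_arm", "body": {"steps": [[0, 0, 0, 0, 0], [0, 0, 0, 0, 0], [0, 0, 0, 0, -0.2], [0, 0, 0, 0, -0.2], [0, 0, 0, 0, -0.2]]}}

```text
time_s: 11.35
position: [0.6046, 0.0515, 0.0197]
ee_rot: [-0.0, -0.01, 1.0, 0.0]
contact_force: [0.8, -0.2, -0.1]
opening: 0.0552
gripper_force: 0.0
```

{"method": "move_arm", "body": {"steps": [[0, 0, -2, 0, -0.2], [0, 0, -4, 0, -0.2], [0, 0, -4, 0, -0.2], [0, 0, -2, 0, -0.2], [0, 0, 0, 0, -0.2]]}}

```text
time_s: 11.77
position: [0.6084, 0.0514, 0.1476]
ee_rot: [0.006, -0.01, 1.0, -0.0]
contact_force: [0.8, 0.8, 1.1]
opening: 0.0564
gripper_force: 0.0
```

```bash
python3 - <<'E'
from h import *
s=sense(); print(s['position'],s['ee_rot'],s['opening'],s['joints'],s['time_s'])
d=shot('wrist','w8'); f=d['frame'][:,:,::-1].copy()
cv2.imwrite('pics/w8.png',cv2.resize(f[0:300,130:530],(800,600),interpolation=cv2.INTER_CUBIC))
E
```

```text
[0.60844196 0.05144721 0.14758915] [ 6.36049815e-03 -1.01864381e-02  9.99927884e-01 -8.87533980e-05] 0.05640143167887241 [-8.50673690e-03  2.29141288e-01  1.32361596e+00  6.03106737e-05
  1.57611322e+00 -1.59967600e+00] 11.7667
```

View pics/w8.png

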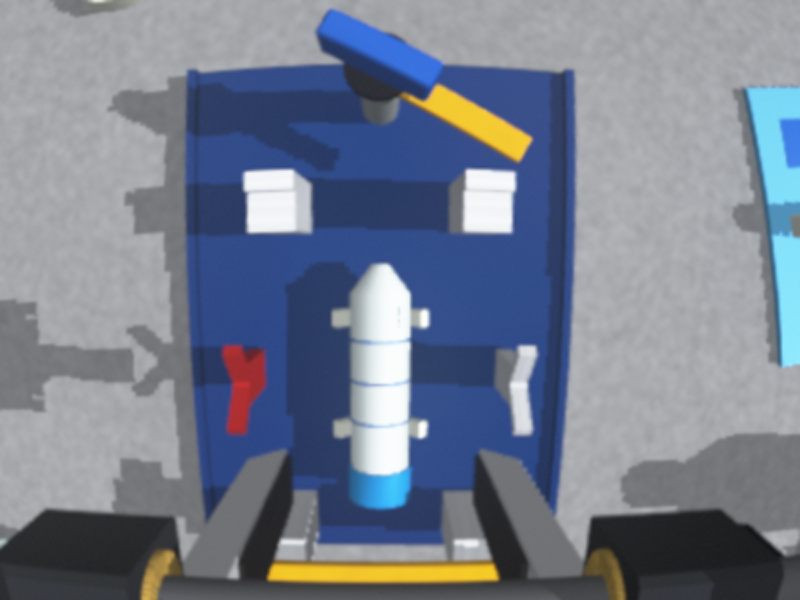

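The tube now lies in both white saddles, at (380,318) and (380,428). I'm going for the clamp next.

```bash
python3 - <<'E'
from h import *
d=load('w8'); q=lambda u,v:(130+u/2,v/2)
for n,p,z in [('s1L',(331,318),.027),('s1R',(430,318),.027),('s2L',(333,428),.027),('s2R',(428,428),.027),('redN',(229,347),.064),('redF',(237,433),.064),('baN',(529,347),.064),('baF',(524,433),.064),('tip',(379,265),.0305),('capj',(380,469),.0465),('capend',(380,506),.0305),('wingA',(329,10),.112),('wingB',(318,38),.112),('wingC',(443,66),.112),('wingD',(431,92),.112),('tongtip',(524,150),.08)]:
    print(n,atz(d,*q(*p),z,True).round(4))
E
```

```text
s1L [0.5735 0.0268 0.027 ]
s1R [0.5725 0.0749 0.027 ]
s2L [0.6293 0.0279 0.027 ]
s2R [0.6283 0.076  0.027 ]
redN [ 0.582  -0.0152  0.064 ]
redF [ 0.6214 -0.013   0.064 ]
baN [0.5793 0.116  0.064 ]
baF [0.6187 0.1168 0.064 ]
tip [0.5472 0.0496 0.0305]
capj [0.6435 0.0521 0.0465]
capend [0.6704 0.0525 0.0305]
wingA [0.452  0.0307 0.112 ]
wingB [0.463  0.0273 0.112 ]
wingC [0.4729 0.0707 0.112 ]
wingD [0.4828 0.0667 0.112 ]
tongtip [0.4965 0.1067 0.08  ]
```

{"method": "move_arm", "body": {"steps": [[0, 0, 0, 0.115, -0.2], [0.8, -3.67, 0, 0, -0.2], [0.8, -3.67, 0, 0, -0.2], [0.8, -3.67, 0, 0, -0.2], [0.8, -3.67, 0, 0, -0.2]]}}

```text
time_s: 12.23
position: [0.5571, -0.0924, 0.1373]
ee_rot: [-0.002, 0.047, 0.999, 0.0]
contact_force: [-0.2, -0.2, -0.2]
opening: 0.056
gripper_force: 0.0
```

{"method": "move_arm", "body": {"steps": [[0.8, -3.67, 0, 0, -0.2], [0.8, -3.67, 0, 0, -0.2], [0.8, -3.67, 0, 0, -0.2], [0.8, -3.67, 0, 0, -0.2], [0, 0, 0, 0, -0.2]]}}

```text
time_s: 12.65
position: [0.5099, -0.2403, 0.1373]
ee_rot: [-0.003, 0.051, 0.999, -0.001]
contact_force: [-0.1, -0.2, 1.2]
opening: 0.0566
gripper_force: 0.0
```

{"method": "move_arm", "body": {"steps": [[0, 0, 4, 0, -0.2], [0, 0, 4, 0, -0.2], [0, 0, 1, 0, -0.2], [0, 0, 0, 0, -0.2], [0, 0, 0, 0, -0.2]]}}

```text
time_s: 13.07
position: [0.513, -0.234, 0.0494]
ee_rot: [-0.001, 0.047, 0.999, 0.001]
contact_force: [-0.2, -1.2, 1.3]
opening: 0.0564
gripper_force: 0.0
```

```bash
python3 - <<'E'
from h import *
s=sense(); print(s['position'],s['ee_rot'],s['opening'],s['joints'],s['time_s'])
d=shot('wrist','w9'); f=d['frame']
h=cv2.cvtColor(f,cv2.COLOR_RGB2HSV); m=((h[...,0]>95)&(h[...,0]<112)&(h[...,1]>140)&(h[...,2]>100)).astype(np.uint8)
k,l,st,c=cv2.connectedComponentsWithStats(m)
for i in range(1,k):
    if st[i][4]>40: print(c[i].round(1),st[i][:5],atz(d,*c[i],.012,True).round(4))
print(proj(d,(.425,-.2266,.012),True))
# rod edges along rows: print grayscale profile near the expected axis
g=cv2.cvtColor(f,cv2.COLOR_RGB2GRAY).astype(int)
for X in (.46,.48,.50):
    u,v=proj(d,(X,-.2266-.095*(X-.425),.015),True); u=int(u);v=int(v); print(X,u,v,list(g[v,u-25:u+26]))
E
```

```text
[ 0.51295645 -0.2340409   0.04940427] [-1.12230164e-03  4.70339900e-02  9.98892461e-01  6.29043370e-04] 0.05637221334561053 [-5.28648610e-01  2.01287876e-01  1.55784945e+00  7.66156350e-05
  1.38502736e+00 -2.00535641e+00] 13.0667
[137.3  67.7] [120  45  41  42 859] [ 0.3767 -0.3652  0.012 ]
[319.2  98.2] [308  90  23  17 378] [ 0.4245 -0.226   0.012 ]
[590.1 126. ] [ 534  118  106   20 1511] [0.4495 0.0259 0.012 ]
[ 32.2 147.2] [ 19 133  30  26 461] [ 0.4155 -0.5139  0.012 ]
[584.7 169.7] [ 535  151  105   39 2512] [0.4908 0.0185 0.012 ]
[626.8 229.1] [617 209  19  41 446] [0.5643 0.1166 0.012 ]
[551.4 230.3] [ 529  213   53   51 1149] [ 0.5454 -0.0223  0.012 ]
[592.5 231.9] [586 225  14  15  92] [0.5566 0.0437 0.012 ]
[619.  270.7] [615 266   9  10  55] [0.6185 0.12   0.012 ]
(np.float64(318.40412309258454), np.float64(99.0279295870877))
0.46 318 149 [np.int64(132), np.int64(126), np.int64(107), np.int64(97), np.int64(95), np.int64(96), np.int64(95), np.int64(95), np.int64(96), np.int64(95), np.int64(95), np.int64(95), np.int64(94), np.int64(94), np.int64(93), np.int64(93), np.int6
[... 1333 characters left out ...]
p.int64(95), np.int64(95), np.int64(94), np.int64(95), np.int64(96), np.int64(96), np.int64(98), np.int64(97), np.int64(97), np.int64(96), np.int64(96), np.int64(96), np.int64(95), np.int64(92), np.int64(88), np.int64(88), np.int64(92), np.int64(99), np.int64(110), np.int64(119), np.int64(128), np.int64(137), np.int64(143), np.int64(150), np.int64(156), np.int64(161), np.int64(168), np.int64(174), np.int64(176), np.int64(173), np.int64(169), np.int64(161), np.int64(148), np.int64(130), np.int64(134), np.int64(139), np.int64(141), np.int64(141), np.int64(139), np.int64(139), np.int64(138), np.int64(137), np.int64(137), np.int64(137), np.int64(134), np.int64(132), np.int64(131), np.int64(131)]
```

{"method": "move_arm", "body": {"steps": [[0, 0, 2.5, 0, -0.2], [0, 0, 1, 0, -0.2], [0, 0, 0, 0, -0.2], [0, 0, 0, 0, -0.2]]}}

```text
time_s: 13.45
position: [0.5137, -0.2349, 0.016]
ee_rot: [0.0, 0.047, 0.999, -0.0]
contact_force: [0.6, 0.3, -0.4]
opening: 0.0564
gripper_force: 0.0
```

{"method": "move_arm", "body": {"steps": [[0, 0, 0.6, 0, -0.2], [0, 0, 0, 0, -0.2], [0, 0, 0, 0, -0.2]]}}

```text
time_s: 13.7
position: [0.5136, -0.2351, 0.0098]
ee_rot: [0.0, 0.047, 0.999, -0.0]
contact_force: [0.4, -0.8, -0.7]
opening: 0.0566
gripper_force: 0.0
```

{"method": "move_arm", "body": {"steps": [[0, 0, 0.5, 0, -0.2], [0, 0, 0, 0, -0.2], [0, 0, 0, 0, -0.2]]}}

```text
time_s: 13.95
position: [0.5131, -0.2348, 0.0039]
ee_rot: [-0.0, 0.047, 0.999, 0.0]
contact_force: [-0.5, -0.7, 0.1]
opening: 0.0566
gripper_force: 0.0
```

{"method": "move_arm", "body": {"steps": [[0, 0, 0, 0, 1], [0, 0, 0, 0, 1], [0, 0, 0, 0, 1], [0, 0, 0, 0, 1], [0, 0, 0, 0, 1]]}}

```text
time_s: 14.37
position: [0.5134, -0.235, 0.0043]
ee_rot: [0.0, 0.047, 0.999, -0.0]
contact_force: [0.4, 0.3, -0.5]
opening: 0.026
gripper_force: 0.0
```

{"method": "move_arm", "body": {"steps": [[0, 0, 0, 0, 1], [0, 0, 0, 0, 1], [0, 0, 0, 0, 1]]}}

```text
time_s: 14.62
position: [0.5133, -0.235, 0.0042]
ee_rot: [0.0, 0.047, 0.999, -0.0]
contact_force: [-0.7, -0.6, 0.3]
opening: 0.0132
gripper_force: 30.0
```

```bash
cat >> h.py <<'E'
def block():
    d=get_image('wrist'); h=cv2.cvtColor(d['frame'],cv2.COLOR_RGB2HSV); m=((h[...,0]>95)&(h[...,0]<112)&(h[...,1]>140)&(h[...,2]>100)).astype(np.uint8)
    k,l,st,c=cv2.connectedComponentsWithStats(m)
    print(sense()['position'],[(c[i].round(1),st[i][2:5]) for i in range(1,k) if st[i][4]>40 and 250<c[i][0]<390 and c[i][1]<300]); return d
E
python3 -c "
from h import *
block()"
```

```text
[ 0.5133616  -0.23499526  0.00425343] [(array([321.6,  90.1]), array([ 30,  22, 617], dtype=int32))]
```

{"method": "move_arm", "body": {"steps": [[0, 0, -1, 0, 1], [0, 0, -3, 0, 1], [0, 0, -4, 0, 1], [0, 0, -4, 0, 1], [0, 0, 0, 0, 1]]}}

```text
time_s: 15.08
position: [0.5179, -0.2375, 0.1348]
ee_rot: [0.008, 0.047, 0.999, -0.004]
contact_force: [1.8, 0.2, 0.2]
opening: 0.0131
gripper_force: 30.0
```

{"method": "move_arm", "body": {"steps": [[0, 0, 0, 0.12, 1], [0, 0, 0, 0.12, 1], [0, 0, 0, 0.12, 1], [0, 0, 0, 0.12, 1], [0, 0, 0, 0.12, 1]]}}

```text
time_s: 15.5
position: [0.513, -0.2347, 0.1239]
ee_rot: [-0.0, 0.343, 0.939, 0.0]
contact_force: [-0.4, 0.6, -2.0]
opening: 0.0132
gripper_force: 30.0
```

{"method": "move_arm", "body": {"steps": [[0, 0, 0, 0.12, 1], [0, 0, 0, 0.12, 1], [0, 0, 0, 0.12, 1], [0, 0, 0, 0.12, 1], [0, 0, 0, 0.12, 1]]}}

```text
time_s: 15.92
position: [0.513, -0.2347, 0.1239]
ee_rot: [-0.0, 0.605, 0.796, -0.0]
contact_force: [0.4, -0.1, -1.3]
opening: 0.0128
gripper_force: 30.0
```

{"method": "move_arm", "body": {"steps": [[0, 0, 0, 0.12, 1], [0, 0, 0, 0.12, 1], [0, 0, 0, 0.02, 1], [0, 0, 0, 0, 1], [0, 0, 0, 0, 1]]}}

```text
time_s: 16.33
position: [0.5132, -0.2348, 0.124]
ee_rot: [-0.0, 0.701, 0.714, -0.0]
contact_force: [0.9, -0.5, -2.0]
opening: 0.0129
gripper_force: 30.0
```

```bash
python3 -c "
from h import *
block(); s=sense(); print(s['ee_rot'],s['opening'],s['joints'])"
```

```text
[ 0.51320497 -0.23481761  0.12409692] [(array([257.4,   5.3]), array([ 7, 11, 55], dtype=int32)), (array([303.2,   4.2]), array([ 27,   9, 213], dtype=int32)), (array([371.2,   7.5]), array([ 58,   9, 233], dtype=int32)), (array([321.4,  90. ]), array([ 29,  21, 590], dtype=int32))]
[-1.39364397e-04  7.00714613e-01  7.13441664e-01 -5.74953128e-05] 0.012961345791890986 [-5.29545623e-01  1.48833874e-01  1.46458380e+00 -4.34353315e-05
  1.52847335e+00 -5.47542790e-01]
```

{"method": "move_arm", "body": {"steps": [[3.46, 1.16, 0, 0, 1], [3.46, 1.16, 0, 0, 1], [3.46, 1.16, 0, 0, 1], [3.46, 1.16, 0, 0, 1], [3.46, 1.16, 0, 0, 1]]}}

```text
time_s: 16.8
position: [0.5688, -0.0595, 0.1243]
ee_rot: [0.0, 0.701, 0.713, 0.0]
contact_force: [-0.3, -0.3, -1.6]
opening: 0.0131
gripper_force: 30.0
```

{"method": "move_arm", "body": {"steps": [[3.46, 1.16, 0, 0, 1], [3.46, 1.16, 0, 0, 1], [3.46, 1.16, 0, 0, 1], [0, 0, 0, 0, 1], [0, 0, 2.5, 0, 1]]}}

```text
time_s: 17.22
position: [0.6059, 0.0456, 0.1048]
ee_rot: [0.004, 0.699, 0.715, 0.004]
contact_force: [1.9, -0.5, -0.7]
opening: 0.0133
gripper_force: 30.0
```

{"method": "move_arm", "body": {"steps": [[0, 0, 2, 0, 1], [0, 0, 0.8, 0, 1], [0, 0, 0, 0, 1], [0, 0, 0, 0, 1]]}}

```text
time_s: 17.55
position: [0.6015, 0.0429, 0.0711]
ee_rot: [-0.0, 0.701, 0.713, -0.0]
contact_force: [0.4, -0.1, -1.8]
opening: 0.013
gripper_force: 30.0
```

```bash
python3 - <<'E'
from h import *
s=sense(); print(s['position'],s['ee_rot'])
d=shot('wrist','w10'); f=d['frame'][:,:,::-1].copy()
O=np.array([.6006,.0513,0]);X=np.array([-1,-.02,0]);Y=np.array([.02,-1,0])
for p,c in [((0,-65,64),(0,255,0)),((20,-65,64),(0,255,0)),((-20,-65,64),(0,255,0)),((28,-22.5,26),(0,255,255))]:
    u,v=proj(d,O+X*p[0]/1e3+Y*p[1]/1e3+[0,0,p[2]/1e3],True); cv2.circle(f,(int(round(u)),int(round(v))),2,c,1)
cv2.imwrite('pics/w10.png',cv2.resize(f[0:300,130:530],(800,600),interpolation=cv2.INTER_CUBIC))
shot('scene','s10');shot('top','t10')
E
```

```text
[0.60146727 0.04292613 0.07107636] [-2.74954755e-04  7.01409955e-01  7.12757940e-01 -3.45050402e-04]
```

View pics/w10.png

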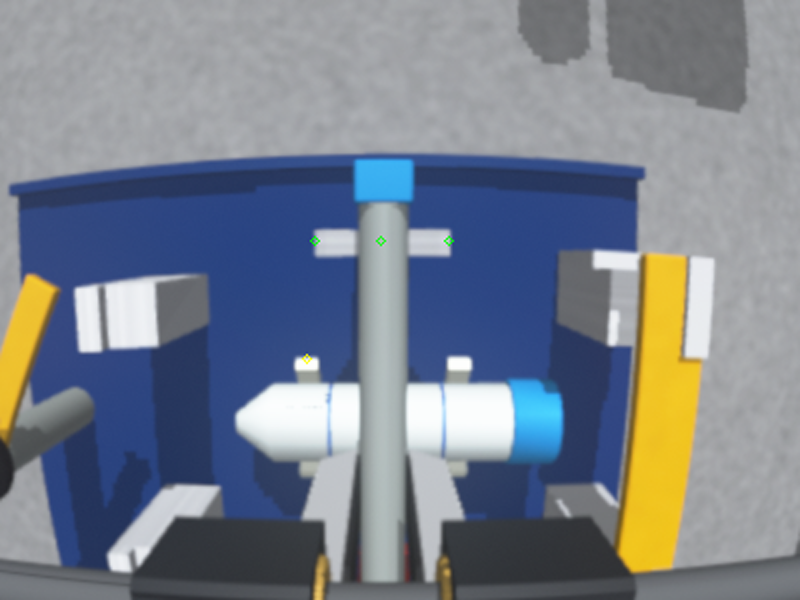

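The rod is straight over the bare saddle's middle (rod at column 383, saddle at 381), and the tube is seated. I'll check the block end, then lower.

```bash
python3 - <<'E'
from h import *
d=load('w10'); q=lambda u,v:(130+u/2,v/2)
a=atz(d,*q(383,160),.083,True); b=atz(d,*q(383,201),.083,True); print(a,b, 'c from outer end', a[1]-.088, 'want',.0513)
E
```

```text
[0.59967988 0.13773072 0.083     ] [0.59986081 0.12648337 0.083     ] c from outer end 0.04973071777540852 want 0.0513
```

{"method": "move_arm", "body": {"steps": [[0, 0, 0.6, 0, 1], [0, 0, 0.4, 0, 1], [0, 0, 0, 0, 1], [0, 0, 0, 0, 1]]}}

```text
time_s: 18.03
position: [0.6013, 0.0433, 0.0607]
ee_rot: [-0.0, 0.701, 0.713, -0.0]
contact_force: [0.1, 0.9, -2.0]
opening: 0.013
gripper_force: 30.0
```

{"method": "move_arm", "body": {"steps": [[0, 0, 0.4, 0, 1], [0, 0, 0, 0, 1], [0, 0, 0, 0, 1]]}}

```text
time_s: 18.28
position: [0.6015, 0.0433, 0.0568]
ee_rot: [-0.0, 0.701, 0.713, -0.0]
contact_force: [0.5, 0.2, -2.4]
opening: 0.0132
gripper_force: 30.0
```

{"method": "move_arm", "body": {"steps": [[0, 0, 0.3, 0, 1], [0, 0, 0, 0, 1], [0, 0, 0, 0, 1]]}}

```text
time_s: 18.53
position: [0.6015, 0.0433, 0.0539]
ee_rot: [-0.0, 0.701, 0.713, -0.0]
contact_force: [-0.3, -0.5, -1.5]
opening: 0.0133
gripper_force: 30.0
```

{"method": "move_arm", "body": {"steps": [[0, 0, 0.1, 0, 1], [0, 0, 0, 0, 1], [0, 0, 0, 0, 1]]}}

```text
time_s: 18.78
position: [0.6018, 0.0433, 0.0534]
ee_rot: [0.0, 0.701, 0.713, 0.0]
contact_force: [0.5, 0.1, -1.0]
opening: 0.0133
gripper_force: 30.0
```

{"method": "move_arm", "body": {"steps": [[0, 0, 0.1, 0, 1], [0, 0, 0, 0, 1], [0, 0, 0, 0, 0.5], [0, 0, 0, 0, 0], [0, 0, 0, 0, 0]]}}

```text
time_s: 19.2
position: [0.602, 0.0433, 0.052]
ee_rot: [0.0, 0.701, 0.713, 0.0]
contact_force: [-0.1, 0.2, 0.6]
opening: 0.0292
gripper_force: 0.0
```

{"method": "move_arm", "body": {"steps": [[0, 0, 0, 0, -0.2], [0, 0, -1, 0, -0.2], [0, 0, -3, 0, -0.2], [0, 0, -4, 0, -0.2], [0, 0, -4, 0, -0.2]]}}

```text
time_s: 19.62
position: [0.6008, 0.0434, 0.1728]
ee_rot: [-0.001, 0.701, 0.713, -0.001]
contact_force: [0.8, -0.2, 0.6]
opening: 0.0562
gripper_force: 0.0
```

```bash
python3 - <<'E'
from h import *
s=sense(); print(s['position'],s['ee_rot'],s['opening'],s['joints'],s['time_s'])
d=block(); np.save('pics/w11.npy',d,allow_pickle=True)
h=cv2.cvtColor(d['frame'],cv2.COLOR_RGB2HSV); m=((h[...,0]>95)&(h[...,0]<112)&(h[...,1]>140)&(h[...,2]>100)).astype(np.uint8)
k,l,st,c=cv2.connectedComponentsWithStats(m)
for i in range(1,k):
    if st[i][4]>40: print(c[i].round(1),st[i],atz(d,*c[i],.065,True).round(4))
for P in [(.5993,.1318,.065)]: print(proj(d,P,True))
# cover in top/scene frames by colour
for n in('t10','s10'):
    e=load(n); h=cv2.cvtColor(e['frame'],cv2.COLOR_RGB2HSV); m=((h[...,0]>92)&(h[...,0]<112)&(h[...,1]>80)&(h[...,2]>150)).astype(np.uint8)
    k,l,st,c=cv2.connectedComponentsWithStats(m)
    print(n,[(c[i].round(1),st[i][:5]) for i in range(1,k) if st[i][4]>200])
E
```

```text
[0.60075608 0.04336996 0.17277071] [-0.00100957  0.7014359   0.71273116 -0.0009789 ] 0.05618224433722212 [-2.20176586e-02  2.13983612e-01  1.29167814e+00 -4.11079499e-05
  1.63874306e+00 -3.79944834e-02] 19.6167
[0.60567634 0.04331904 0.18460859] [(array([325.2,  94.8]), array([146,   5, 455], dtype=int32)), (array([315.6, 148.2]), array([ 161,  137, 6900], dtype=int32)), (array([345.9, 226.9]), array([ 33,  17, 237], dtype=int32)), (array([288.1, 246.9]), array([22, 14, 91], dtype=int32))]
[188.7   5.1] [183   0  16  12 104] [0.4638 0.2418 0.065 ]
[122.5  96.8] [111  84  27  27 519] [0.3871 0.152  0.065 ]
[325.2  94.8] [253  93 146   5 455] [0.6021 0.1418 0.065 ]
[315.6 148.2] [ 247   97  161  137 6900] [0.5941 0.0919 0.065 ]
[237.3 126.8] [227 119  21  14 116] [0.5198 0.1124 0.065 ]
[228.6 190.6] [216 159  24  61 522] [0.5092 0.0506 0.065 ]
[171.  200.3] [158 177  32  50 608] [0.4437 0.0397 0.065 ]
[199.3 215.9] [195 202  10  29 127] [0.4754 0.0238 0.065 ]
[345.9 226.9] [331 221  33  17 237] [0.6247 0.0159 0.065 ]
[201.4 241.3] [198 236   8  13  48] [ 0.4748 -0.0042  0.065 ]
[288.1 246.9] [279 241  22  14  91] [ 0.5675 -0.0066  0.065 ]
[228.8 254.3] [224 248  11  13  60] [ 0.5044 -0.0174  0.065 ]
[ 16.2 388.3] [  0 369  38  31 739] [-0.2142 -0.4943  0.065 ]
(np.float64(321.98578883682285), np.float64(105.44385423989705))
t10 [(array([117.4,  97.2]), array([103,  85,  30,  26, 435], dtype=int32)), (array([195.3, 205.1]), array([ 173,  175,   46,   61, 1812], dtype=int32))]
s10 [(array([11.2, 25.9]), array([   0,    0,   31,   52, 1117], dtype=int32)), (array([327.3,  27.6]), array([314,  15,  28,  27, 242], dtype=int32)), (array([ 95.2, 208.8]), array([ 73, 198,  46,  23, 237], dtype=int32)), (array([570.6, 254.5]), array([561, 245,  19,  23, 262], dtype=int32)), (array([434.6, 289.4]), array([ 402,  254,   65,   69, 2412], dtype=int32)), (array([583.3, 289.5]), array([572, 280,  21,  24, 303], dtype=int32))]
```

```bash
python3 - <<'E'
from h import *
d=load('w11'); h=cv2.cvtColor(d['frame'],cv2.COLOR_RGB2HSV); m=((h[...,0]>95)&(h[...,0]<112)&(h[...,1]>120)&(h[...,2]>180)).astype(np.uint8)
k,l,st,c=cv2.connectedComponentsWithStats(m)
for i in range(1,k):
    if st[i][4]>40: print(c[i].round(1),st[i],atz(d,*c[i],.065,True).round(4), atz(d,c[i][0],st[i][1],.065,True).round(4))
E
```

```text
[193.7   3.7] [182   0  34  12 224] [0.4694 0.2425 0.065 ] [0.469  0.2468 0.065 ]
[120.2  96.9] [110  84  21  27 430] [0.3837 0.1523 0.065 ] [0.3834 0.1665 0.065 ]
[322.  104.4] [314  99  17  12 202] [0.5993 0.1327 0.065 ] [0.5992 0.1378 0.065 ]
[375.4 182.6] [366 171  19  24 366] [0.6514 0.0606 0.065 ] [0.6508 0.0717 0.065 ]
[168.7 201.7] [158 179  23  47 424] [0.4407 0.0381 0.065 ] [0.4431 0.0622 0.065 ]
```

{"method": "move_arm", "body": {"steps": [[3.6, -0.3, -0.3, 0, -1], [3.6, -0.3, -0.3, 0, -1], [3.6, -0.3, -0.3, 0, -1], [3.6, -0.3, -0.3, 0, -1], [3.6, -0.3, -0.3, 0, -1]]}}

```text
time_s: 20.08
position: [0.5837, 0.2246, 0.1881]
ee_rot: [0.0, 0.702, 0.713, 0.001]
contact_force: [-0.2, 0.4, 0.5]
opening: 0.0864
gripper_force: 0.0
```

{"method": "move_arm", "body": {"steps": [[3.6, -0.3, 0, 0, -1], [3.6, -0.3, 0, 0, -1], [3.6, -0.3, 0, 0, -1], [0, 0, 0, -0.12, -1], [0, 0, 0, -0.12, -1]]}}

```text
time_s: 20.5
position: [0.5723, 0.3336, 0.1872]
ee_rot: [0.0, 0.607, 0.795, 0.0]
contact_force: [1.1, 0.2, -0.4]
opening: 0.0943
gripper_force: 0.0
```

{"method": "move_arm", "body": {"steps": [[0, 0, 0, -0.12, -1], [0, 0, 0, -0.12, -1], [0, 0, 0, -0.12, -1], [0, 0, 0, -0.12, -1], [0, 0, 0, -0.12, -1]]}}

```text
time_s: 20.92
position: [0.5732, 0.3311, 0.1877]
ee_rot: [0.0, 0.347, 0.938, 0.0]
contact_force: [0.1, -0.1, 0.3]
opening: 0.0938
gripper_force: 0.0
```

{"method": "move_arm", "body": {"steps": [[0, 0, 0, -0.12, -1], [0, 0, 0, -0.12, -1], [0, 0, 0, -0.12, -1], [0, 0, 0, -0.12, -1], [0, 0, 0, -0.12, -1]]}}

```text
time_s: 21.33
position: [0.5733, 0.331, 0.1877]
ee_rot: [0.0, 0.054, 0.999, 0.0]
contact_force: [0.4, 0.8, -0.4]
opening: 0.0939
gripper_force: 0.0
```

{"method": "move_arm", "body": {"steps": [[0, 0, 0, -0.12, -1], [0, 0, 0, -0.12, -1], [0, 0, 0, -0.11, -1], [0, 0, 0, 0, -1], [0, 0, 0, 0, -1]]}}

```text
time_s: 21.75
position: [0.5732, 0.331, 0.1876]
ee_rot: [0.0, -0.116, 0.993, 0.0]
contact_force: [0.2, -0.1, 1.2]
opening: 0.0943
gripper_force: 0.0
```

```bash
python3 - <<'E'
from h import *
s=sense(); print(s['position'],s['ee_rot'],s['opening'],s['joints'],s['time_s'])
d=shot('wrist','w12'); h=cv2.cvtColor(d['frame'],cv2.COLOR_RGB2HSV)
print(proj(d,(.5,.33,.006),True), h[int(proj(d,(.54,.36,.006),True)[1]),int(proj(d,(.54,.36,.006),True)[0])])
m=((h[...,0]>90)&(h[...,0]<112)&(h[...,1]>80)&(h[...,2]>150)).astype(np.uint8)
k,l,st,c=cv2.connectedComponentsWithStats(m)
for i in range(1,k):
    if st[i][4]>150: print(c[i].round(1),st[i],atz(d,*c[i],.006,True).round(4))
E
```

```text
[0.57321837 0.33100624 0.18756049] [ 2.98245641e-04 -1.15928910e-01  9.93257464e-01  9.58898949e-05] 0.09425697620938084 [ 4.38066113e-01  3.42527730e-01  1.10271734e+00 -6.82053283e-06
  1.69572105e+00 -1.36511141e+00] 21.75
(np.float64(333.9380307195543), np.float64(123.53229390821934)) [109 193 213]
[80.9 48.5] [ 69  35  27  27 299] [ 0.4511 -0.0574  0.006 ]
[592.4  56.8] [581  38  24  39 697] [0.2678 0.6985 0.006 ]
[334.5 122.6] [  288    51    95   144 12502] [0.4987 0.3304 0.006 ]
[608.6 149.2] [599 130  21  39 637] [0.3979 0.7797 0.006 ]
[144.7 177.7] [137 170  17  16 216] [0.6162 0.1017 0.006 ]
[103.5 204.2] [ 94 197  22  16 254] [0.6709 0.03   0.006 ]
[501.1 241.3] [488 229  26  23 294] [0.5918 0.5992 0.006 ]
[354.  338.2] [337 326  35  25 710] [0.7839 0.4315 0.006 ]
```

```bash
python3 - <<'E'
from h import *
d=load('w12'); f=d['frame'];h=cv2.cvtColor(f,cv2.COLOR_RGB2HSV)
m=((h[...,0]>90)&(h[...,0]<112)&(h[...,1]>80)&(h[...,2]>100)).astype(np.uint8)
k,l,st,c=cv2.connectedComponentsWithStats(m); i=l[100,330] if l[100,330] else np.argmax(st[1:,4])+1
cn=max(cv2.findContours((l==i).astype(np.uint8),0,1)[0],key=len)[:,0]
P=np.array([atz(d,u,v,.006,True)[:2] for u,v in cn],np.float32)
r=cv2.minAreaRect(P*1000); print('cover',r, cv2.boxPoints(r).round(0).tolist())
w=((h[...,1]<60)&(h[...,2]>190)).astype(np.uint8); w[:, :270]=0; w[:,400:]=0; w[:60]=0; w[190:]=0
k,l,st,c=cv2.connectedComponentsWithStats(w)
for j in range(1,k):
    if st[j][4]>60:
        cn=max(cv2.findContours((l==j).astype(np.uint8),0,1)[0],key=len)[:,0]
        P=np.array([atz(d,u,v,.034,True)[:2] for u,v in cn],np.float32); print(c[j],st[j],cv2.minAreaRect(P*1000))
E
```

```text
cover ((498.3696594238281, 331.3765869140625), (170.34959411621094, 110.84690856933594), 12.944075584411621) [[403.0, 366.0], [428.0, 258.0], [594.0, 296.0], [569.0, 404.0]]
[336.40736842 122.34947368] [300 116  74  14 950] ((498.3512878417969, 331.53082275390625), (13.753467559814453, 78.46306610107422), 12.539695739746094)
```

{"method": "move_arm", "body": {"steps": [[3.6, 0.85, 2, 0.01, -1], [3.6, 0.85, 3, 0, -1], [0, 0, 4, 0, -1], [0, 0, 3, 0, -1], [0, 0, 0, 0, -1]]}}

```text
time_s: 22.22
position: [0.4989, 0.3286, 0.0635]
ee_rot: [-0.007, -0.112, 0.994, -0.003]
contact_force: [-1.8, -0.6, -1.5]
opening: 0.0938
gripper_force: 0.0
```

{"method": "move_arm", "body": {"steps": [[0, 0, 0, 0, -1], [0, 0, 0, 0, -1]]}}

```text
time_s: 22.38
position: [0.5055, 0.3316, 0.0733]
ee_rot: [0.002, -0.112, 0.994, 0.001]
contact_force: [-0.4, -0.3, 0.8]
opening: 0.094
gripper_force: 0.0
```

{"method": "move_arm", "body": {"steps": [[0.6, 0.15, 2, 0, -1], [0, 0, 2, 0, -1], [0, 0, 1, 0, -1], [0, 0, 0, 0, -1], [0, 0, 0, 0, -1]]}}

```text
time_s: 22.8
position: [0.499, 0.3315, 0.0226]
ee_rot: [0.001, -0.112, 0.994, 0.0]
contact_force: [-0.1, 0.5, 0.4]
opening: 0.094
gripper_force: 0.0
```

{"method": "move_arm", "body": {"steps": [[0, 0, 0, 0, -1], [0, 0, 0, 0, -1]]}}

```text
time_s: 22.97
position: [0.4993, 0.3318, 0.0231]
ee_rot: [0.002, -0.112, 0.994, 0.001]
contact_force: [0.4, -0.0, 0.1]
opening: 0.0939
gripper_force: 0.0
```

{"method": "move_arm", "body": {"steps": [[0.1, 0, 1.3, 0, -1], [0, 0, 0, 0, -1], [0, 0, 0, 0, -1], [0, 0, 0, 0, 1], [0, 0, 0, 0, 1]]}}

```text
time_s: 23.38
position: [0.4975, 0.3311, 0.009]
ee_rot: [0.001, -0.112, 0.994, 0.0]
contact_force: [0.5, -0.1, -0.3]
opening: 0.0839
gripper_force: 0.0
```

{"method": "move_arm", "body": {"steps": [[0, 0, 0, 0, 1], [0, 0, 0, 0, 1], [0, 0, 0, 0, 1]]}}

```text
time_s: 23.63
position: [0.4975, 0.331, 0.0089]
ee_rot: [0.001, -0.112, 0.994, -0.0]
contact_force: [-0.2, -1.5, 2.5]
opening: 0.08
gripper_force: 30.0
```

{"method": "move_arm", "body": {"steps": [[0, 0, -1, 0, 1], [0, 0, -3, 0, 1], [0, 0, -4, 0, 1], [0, 0, -4, 0, 1], [0, 0, -2.5, 0, 1]]}}

```text
time_s: 24.05
position: [0.4977, 0.3316, 0.1578]
ee_rot: [0.002, -0.112, 0.994, 0.001]
contact_force: [0.8, 0.4, -0.8]
opening: 0.0798
gripper_force: 30.0
```

{"method": "move_arm", "body": {"steps": [[0, 0, 0, 0.1, 1], [0, 0, 0, 0.104, 1], [0, -3, 0, 0, 1], [0, -4, 0, 0, 1], [0, -4, 0, 0, 1]]}}

```text
time_s: 24.47
position: [0.4984, 0.2205, 0.1528]
ee_rot: [-0.001, -0.012, 1.0, -0.0]
contact_force: [0.6, -0.8, -2.8]
opening: 0.0797
gripper_force: 30.0
```

```bash
cat >> h.py <<'E'
def cover(n,zt):
    d=shot('wrist',n); h=cv2.cvtColor(d['frame'],cv2.COLOR_RGB2HSV)
    m=((h[...,0]>90)&(h[...,0]<108)&(h[...,1]>80)&(h[...,2]>150)).astype(np.uint8); m[300:]=0
    k,l,st,c=cv2.connectedComponentsWithStats(m); i=np.argmax(st[1:,4])+1
    cn=max(cv2.findContours((l==i).astype(np.uint8),0,1)[0],key=len)[:,0]
    P=np.array([atz(d,u,v,zt,True)[:2] for u,v in cn],np.float32)*1000
    print('blob',st[i],c[i].round(1),cv2.minAreaRect(P))
    t=cn[np.argsort(cn[:,1])[:25]]; print('top edge rows',st[i][1], 'heel edge x,y', atz(d,st[i][0]+st[i][2]/2,st[i][1],zt,True).round(4)); return d
E
python3 - <<'E'
from h import *
s=sense(); print({k:np.round(s[k],4) for k in('position','ee_rot','opening','contact_force','moment','joints','time_s')})
cover('w13',s['position'][2]-.0029)
E
```

```text
{'position': array([0.4984, 0.2205, 0.1528]), 'ee_rot': array([-5.000e-04, -1.200e-02,  9.999e-01, -1.000e-04]), 'opening': np.float64(0.0797), 'contact_force': array([ 0.6227, -0.7786, -2.7889]), 'moment': array([ 0.0311, -0.191 ,  0.053 ]), 'joints': array([ 3.1230e-01,  9.3100e-02,  1.4687e+00,  1.0000e-04,  1.5808e+00,
       -1.2824e+00]), 'time_s': np.float64(24.4667)}
blob [  230   101   183   131 17213] [321.4 166.3] ((454.15802001953125, 220.37167358398438), (79.59477233886719, 110.14054870605469), 1.365911602973938)
top edge rows 101 heel edge x,y [0.4145 0.2198 0.1499]
```

{"method": "move_arm", "body": {"steps": [[-1, -3.42, 0, 0, 1], [-1.5, -3.42, 0, 0, 1], [-1.9, -3.42, 0, 0, 1], [-2, -3.42, 0, 0, 1], [-1.98, -3.44, 0, 0, 1]]}}

```text
time_s: 24.93
position: [0.5869, 0.0503, 0.1533]
ee_rot: [-0.0, -0.011, 1.0, 0.0]
contact_force: [-0.0, 0.7, -1.8]
opening: 0.0798
gripper_force: 30.0
```

{"method": "move_arm", "body": {"steps": [[0, 0, 1, 0, 1], [0, 0, 2, 0, 1], [0, 0, 1, 0, 1], [0, 0, 0, 0, 1], [0, 0, 0, 0, 1]]}}

```text
time_s: 25.35
position: [0.5857, 0.0522, 0.1122]
ee_rot: [-0.001, -0.011, 1.0, 0.0]
contact_force: [-0.0, -0.3, -1.8]
opening: 0.0799
gripper_force: 30.0
```

```bash
python3 - <<'E'
from h import *
s=sense(); print({k:np.round(s[k],4) for k in('position','ee_rot','opening','contact_force','moment','joints','time_s')})
d=cover('w14',s['position'][2]-.0029)
f=d['frame']; h=cv2.cvtColor(f,cv2.COLOR_RGB2HSV)
y=((h[...,0]>15)&(h[...,0]<32)&(h[...,1]>130)&(h[...,2]>120)).astype(np.uint8)
k,l,st,c=cv2.connectedComponentsWithStats(y)
print([(c[i].round(1),st[i]) for i in range(1,k) if st[i][4]>60])
for P in [(.4965,.1067,.08),(.4656,.0486,.1)]: print(proj(d,P,True))
E
```

```text
{'position': array([0.5857, 0.0522, 0.1122]), 'ee_rot': array([-1.300e-03, -1.100e-02,  9.999e-01,  1.000e-04]), 'opening': np.float64(0.0799), 'contact_force': array([-0.0462, -0.3391, -1.7872]), 'moment': array([ 0.0661, -0.1812,  0.0302]), 'joints': array([-7.6000e-03,  2.0850e-01,  1.4194e+00,  1.0000e-04,  1.5163e+00,
       -1.6003e+00]), 'time_s': np.float64(25.35)}
blob [  230   101   184   131 17209] [321.7 166. ] ((541.2791137695312, 52.39093017578125), (79.81941986083984, 110.17920684814453), 1.2697259187698364)
top edge rows 101 heel edge x,y [0.5017 0.0519 0.1093]
[(array([372.5,  83.4]), array([ 332,   63,   73,   40, 1033], dtype=int32)), (array([167.3, 288.6]), array([160, 273,  21,  43, 327], dtype=int32)), (array([244.5, 331.5]), array([242, 325,   6,  14,  62], dtype=int32)), (array([317.8, 345.5]), array([278, 344,  80,   4, 217], dtype=int32))]
(np.float64(401.38555348425035), np.float64(100.91821161368185))
(np.float64(317.837140845882), np.float64(45.725225158969295))
```

{"method": "move_arm", "body": {"steps": [[0, -0.1, 1, 0, 1], [0, 0, 1, 0, 1], [0, 0, 0.5, 0, 1], [0, 0, 0, 0, 1], [0, 0, 0, 0, 1]]}}

```text
time_s: 25.82
position: [0.5861, 0.0506, 0.0874]
ee_rot: [-0.001, -0.011, 1.0, -0.0]
contact_force: [0.8, -0.7, -2.0]
opening: 0.0801
gripper_force: 30.0
```

{"method": "move_arm", "body": {"steps": [[0, 0, 0.3, 0, 1], [0, 0, 0, 0, 1], [0, 0, 0, 0, 1]]}}

```text
time_s: 26.07
position: [0.5867, 0.0505, 0.0852]
ee_rot: [-0.0, -0.011, 1.0, -0.0]
contact_force: [0.5, 0.0, -2.0]
opening: 0.0794
gripper_force: 30.0
```

{"method": "move_arm", "body": {"steps": [[0, 0, 0.2, 0, 1], [0, 0, 0, 0, 1], [0, 0, 0, 0, 1]]}}

```text
time_s: 26.32
position: [0.5866, 0.0505, 0.083]
ee_rot: [-0.0, -0.011, 1.0, -0.0]
contact_force: [-0.3, 0.9, -2.8]
opening: 0.0797
gripper_force: 30.0
```

{"method": "move_arm", "body": {"steps": [[0, 0, 0.2, 0, 1], [0, 0, 0, 0, 1], [0, 0, 0, 0, 1]]}}

```text
time_s: 26.57
position: [0.5872, 0.0505, 0.0819]
ee_rot: [0.001, -0.011, 1.0, -0.0]
contact_force: [0.7, 0.0, 1.5]
opening: 0.0799
gripper_force: 30.0
```

{"method": "move_arm", "body": {"steps": [[0, 0, 0.1, 0, 1], [0, 0, 0, 0, 1], [0, 0, 0, 0, 1]]}}

```text
time_s: 26.82
position: [0.5875, 0.0505, 0.081]
ee_rot: [0.001, -0.011, 1.0, -0.0]
contact_force: [1.9, 0.4, 3.3]
opening: 0.0799
gripper_force: 30.0
```

```bash
python3 - <<'E'
from h import *
s=sense(); print({k:np.round(s[k],4) for k in('position','ee_rot','opening','contact_force','moment','joints','time_s')})
d=cover('w15',.08)
E
```

```text
{'position': array([0.5875, 0.0505, 0.081 ]), 'ee_rot': array([ 0.0011, -0.0106,  0.9999, -0.    ]), 'opening': np.float64(0.0799), 'contact_force': array([1.9301, 0.4289, 3.3447]), 'moment': array([ 0.0539, -0.0372,  0.023 ]), 'joints': array([-0.0103,  0.2281,  1.4597, -0.    ,  1.4516, -1.6023]), 'time_s': np.float64(26.8167)}
blob [  229   100   186   131 17600] [321.8 164.9] ((542.1448364257812, 50.86137390136719), (78.99516296386719, 110.20723724365234), 1.2213841676712036)
top edge rows 100 heel edge x,y [0.5031 0.0503 0.08  ]
```

{"method": "move_arm", "body": {"steps": [[0, 0, 0.15, 0, 1], [0, 0, 0, 0, 1], [0, 0, 0, 0, 1]]}}

```text
time_s: 27.12
position: [0.5877, 0.0505, 0.08]
ee_rot: [0.001, -0.011, 1.0, -0.0]
contact_force: [1.3, 0.2, 5.8]
opening: 0.0798
gripper_force: 30.0
```

```bash
python3 - <<'E'
from h import *
s=sense(); print({k:np.round(s[k],4) for k in('position','ee_rot','opening','contact_force','moment','time_s')})
d=cover('w16',.08)
E
```

```text
{'position': array([0.5877, 0.0505, 0.08  ]), 'ee_rot': array([ 1.500e-03, -1.060e-02,  9.999e-01, -1.000e-04]), 'opening': np.float64(0.0798), 'contact_force': array([1.2703, 0.2203, 5.7967]), 'moment': array([ 0.0856, -0.0579,  0.0288]), 'time_s': np.float64(27.1167)}
blob [  228   100   188   131 17568] [321.9 164.9] ((542.2698974609375, 50.96751403808594), (78.7742691040039, 110.30814361572266), 1.3824422359466553)
top edge rows 100 heel edge x,y [0.5035 0.0503 0.08  ]
```

{"method": "move_arm", "body": {"steps": [[-0.3, 0, 0, 0, 1], [-0.2, 0, 0, 0, 1], [0, 0, 0, 0, 1], [0, 0, 0, 0, 1]]}}

```text
time_s: 27.5
position: [0.59, 0.0506, 0.0799]
ee_rot: [-0.002, -0.011, 1.0, -0.0]
contact_force: [-5.9, -0.8, 10.0]
opening: 0.0797
gripper_force: 30.0
```

{"method": "move_arm", "body": {"steps": [[-0.3, 0, 0, 0, 1], [0, 0, 0, 0, 1], [0, 0, 0, 0, 1]]}}

```text
time_s: 27.75
position: [0.5931, 0.0508, 0.0799]
ee_rot: [-0.002, -0.011, 1.0, -0.0]
contact_force: [-5.9, 0.9, 9.7]
opening: 0.0803
gripper_force: 30.0
```

```bash
python3 - <<'E'
from h import *
s=sense(); print({k:np.round(s[k],4) for k in('position','ee_rot','opening','contact_force','moment','time_s')})
d=cover('w17',.08)
E
```

```text
{'position': array([0.5931, 0.0508, 0.0799]), 'ee_rot': array([-1.600e-03, -1.070e-02,  9.999e-01, -1.000e-04]), 'opening': np.float64(0.0803), 'contact_force': array([-5.9044,  0.9218,  9.7132]), 'moment': array([ 0.0922,  0.8758, -0.0196]), 'time_s': np.float64(27.75)}
blob [  228   100   187   131 17500] [321.9 165.1] ((547.5072631835938, 50.897216796875), (78.58747100830078, 110.1629638671875), 1.1196770668029785)
top edge rows 100 heel edge x,y [0.5088 0.0503 0.08  ]
```

{"method": "move_arm", "body": {"steps": [[-0.3, 0, 0, 0, 1], [0, 0, 0, 0, 1], [0, 0, 0, 0, 1]]}}

```text
time_s: 28.05
position: [0.5961, 0.0508, 0.0798]
ee_rot: [-0.002, -0.011, 1.0, -0.0]
contact_force: [-6.1, -1.0, 9.7]
opening: 0.0799
gripper_force: 30.0
```

{"method": "move_arm", "body": {"steps": [[-0.3, 0, 0, 0, 1], [0, 0, 0, 0, 1], [0, 0, 0, 0, 1]]}}

```text
time_s: 28.3
position: [0.5998, 0.0509, 0.0784]
ee_rot: [-0.001, -0.011, 1.0, -0.0]
contact_force: [-3.9, 0.4, 4.2]
opening: 0.0798
gripper_force: 30.0
```

```bash
python3 - <<'E'
from h import *
s=sense(); print({k:np.round(s[k],4) for k in('position','ee_rot','opening','contact_force','moment','time_s')})
d=cover('w18',.08)
E
```

```text
{'position': array([0.5998, 0.0509, 0.0784]), 'ee_rot': array([-9.000e-04, -1.070e-02,  9.999e-01, -0.000e+00]), 'opening': np.float64(0.0798), 'contact_force': array([-3.8859,  0.4029,  4.171 ]), 'moment': array([ 0.0003,  0.0885, -0.0123]), 'time_s': np.float64(28.3)}
blob [  229   100   186   131 17416] [321.8 165.4] ((554.2689208984375, 51.107330322265625), (77.44015502929688, 108.37501525878906), 1.0260604619979858)
top edge rows 100 heel edge x,y [0.5157 0.0507 0.08  ]
```

{"method": "move_arm", "body": {"steps": [[0, 0, 0.2, 0, 1], [0, 0, 0, 0, 1], [0, 0, 0, 0, 1]]}}

```text
time_s: 28.6
position: [0.6004, 0.0509, 0.0767]
ee_rot: [-0.0, -0.011, 1.0, -0.0]
contact_force: [-3.3, -0.2, 5.3]
opening: 0.08
gripper_force: 30.0
```

{"method": "move_arm", "body": {"steps": [[0, 0, 0.2, 0, 1], [0, 0, 0, 0, 1], [0, 0, 0, 0, 1]]}}

```text
time_s: 28.85
position: [0.6004, 0.0509, 0.0767]
ee_rot: [0.0, -0.011, 1.0, -0.0]
contact_force: [-6.1, -1.3, 11.5]
opening: 0.0798
gripper_force: 30.0
```

```bash
python3 - <<'E'
from h import *
s=sense(); print({k:np.round(s[k],4) for k in('position','ee_rot','opening','contact_force','moment','time_s')})
d=cover('w19',.074)
E
```

```text
{'position': array([0.6004, 0.0509, 0.0767]), 'ee_rot': array([ 1.000e-04, -1.060e-02,  9.999e-01, -0.000e+00]), 'opening': np.float64(0.0798), 'contact_force': array([-6.0958, -1.2533, 11.4585]), 'moment': array([ 0.0318,  0.9356, -0.0031]), 'time_s': np.float64(28.85)}
blob [  230   101   184   130 17170] [321.9 165.9] ((555.7720947265625, 51.27570724487305), (79.10931396484375, 110.39289093017578), 1.3615894317626953)
top edge rows 101 heel edge x,y [0.5165 0.0507 0.074 ]
```

{"method": "move_arm", "body": {"steps": [[0, 0, -0.15, 0, 1], [0, 0, 0, 0, 1], [0, 0, 0, 0, -1], [0, 0, 0, 0, -1], [0, 0, 0, 0, -1]]}}

```text
time_s: 29.32
position: [0.6005, 0.0508, 0.075]
ee_rot: [-0.0, -0.011, 1.0, -0.0]
contact_force: [0.3, -0.9, 0.4]
opening: 0.0931
gripper_force: 0.0
```

{"method": "move_arm", "body": {"steps": [[0, 0, 0, 0, -1], [0, 0, 0, 0, -1], [0, 0, -1, 0, -1], [0, 0, -1, 0, -1], [0, 0, -2, 0, -1]]}}

```text
time_s: 29.73
position: [0.5995, 0.0508, 0.1151]
ee_rot: [-0.002, -0.011, 1.0, 0.0]
contact_force: [-0.4, -0.5, 0.2]
opening: 0.0936
gripper_force: 0.0
```

{"method": "move_arm", "body": {"steps": [[0, 0, -3, 0, -1], [0, 0, -3, 0, -1], [0, 0, 0, 0, -1], [0, 0, 0, 0, -1]]}}

```text
time_s: 30.07
position: [0.6025, 0.0508, 0.1803]
ee_rot: [0.004, -0.011, 1.0, -0.0]
contact_force: [-0.3, -0.2, -0.0]
opening: 0.094
gripper_force: 0.0
```

```bash
python3 - <<'E'
from h import *
s=sense(); print({k:np.round(s[k],4) for k in('position','ee_rot','opening','contact_force','moment','joints','time_s')})
d=cover('w20',.074)
f=d['frame'];h=cv2.cvtColor(f,cv2.COLOR_RGB2HSV)
w=((h[...,1]<60)&(h[...,2]>190)).astype(np.uint8)
k,l,st,c=cv2.connectedComponentsWithStats(w)
u,v=proj(d,(.6015,.051,.102),True); print('rib expected',u,v)
for j in range(1,k):
    if st[j][4]>150 and 230<c[j][0]<420:
        cn=max(cv2.findContours((l==j).astype(np.uint8),0,1)[0],key=len)[:,0]
        P=np.array([atz(d,a,b,.102,True)[:2] for a,b in cn],np.float32); print(c[j],st[j],cv2.minAreaRect(P*1000))
def comp(m,z,name,lo):
    k,l,st,c=cv2.connectedComponentsWithStats(m.astype(np.uint8))
    for i in range(1,k):
        if st[i][4]>lo and 150<c[i][0]<480:
            cn=max(cv2.findContours((l==i).astype(np.uint8),0,1)[0],key=len)[:,0]
            P=np.array([atz(d,a,b,z,True)[:2] for a,b in cn],np.float32); print(name,c[i].round(1),st[i],cv2.minAreaRect(P*1000))
comp((h[...,0]>108)&(h[...,0]<122)&(h[...,1]>150)&(h[...,2]>150),.112,'wing',100)
comp((h[...,0]>15)&(h[...,0]<32)&(h[...,1]>130)&(h[...,2]>120),.085,'yellow',100)
u,v=proj(d,(.4656,.0486,.112),True); print(u,v,h[int(v),int(u)])
E
```

```text
{'position': array([0.6025, 0.0508, 0.1803]), 'ee_rot': array([ 3.800e-03, -1.060e-02,  9.999e-01, -1.000e-04]), 'opening': np.float64(0.094), 'contact_force': array([-0.3312, -0.1866, -0.0256]), 'moment': array([ 0.0233, -0.0855,  0.0673]), 'joints': array([-9.5000e-03,  2.0890e-01,  1.2827e+00, -1.0000e-04,  1.6422e+00,
       -1.6015e+00]), 'time_s': np.float64(30.0667)}
blob [  262   107   120   162 12476] [321.7 182.5] ((596.2488403320312, 51.89982604980469), (160.8636932373047, 110.9635009765625), 1.2464797496795654)
top edge rows 107 heel edge x,y [0.5168 0.0508 0.074 ]
rib expected 320.14776183010866 205.08313636548235
[271.8266129  101.66129032] [261  96  23  12 248] ((513.8832397460938, 9.321765899658203), (18.68076515197754, 9.276026725769043), 89.5368881225586)
[369.07929515 101.5154185 ] [358  96  23  12 227] ((512.2791137695312, 89.61265563964844), (18.28741455078125, 8.914236068725586), 89.19034576416016)
[321.70058565 204.97218155] [ 276  197   92   16 1366] ((601.4610595703125, 52.100547790527344), (13.447724342346191, 79.2711410522461), 1.8995648622512817)
wing [321.2  42.9] [294  27  55  34 664] ((465.9461669921875, 48.69605255126953), (44.8079833984375, 10.533306121826172), 64.16191864013672)
wing [321.1 144.3] [ 285  130   74   30 2178] ((548.7266235351562, 50.931976318359375), (23.56134796142578, 58.60566329956055), 1.232373595237732)
wing [321.2 245.9] [ 287  233   69   26 1708] ((635.2706298828125, 52.62132263183594), (23.589683532714844, 59.20362854003906), 1.2539042234420776)
yellow [363.2  73.7] [332  58  56  33 623] ((484.3216552734375, 83.5809555053711), (50.62860870361328, 11.636213302612305), 63.54093933105469)
yellow [319.9 279.3] [ 257  270  127   21 2016] ((685.0783081054688, 52.395240783691406), (22.60612678527832, 127.29781341552734), 0.9803569912910461)
320.67136593954046 42.252370297492064 [110 191 196]
```

{"method": "move_arm", "body": {"steps": [[3.3, 0, 0, 0.12, -0.2], [0, 0, 0, 0.12, -0.2], [0, 0, 0, 0.12, -0.2], [0, 0, 0, 0.12, -0.2], [0, 0, 0, 0.12, -0.2]]}}

```text
time_s: 30.53
position: [0.5663, 0.0501, 0.1738]
ee_rot: [-0.002, 0.288, 0.958, -0.001]
contact_force: [0.2, 0.5, 0.3]
opening: 0.0643
gripper_force: 0.0
```

{"method": "move_arm", "body": {"steps": [[0, 0, 0, 0.12, -0.2], [0, 0, 0, 0.12, -0.2], [0, 0, 0, 0.12, -0.2], [0, 0, 0, 0.12, -0.2], [0, 0, 0, 0.12, -0.2]]}}

```text
time_s: 30.95
position: [0.5665, 0.0502, 0.1738]
ee_rot: [-0.002, 0.558, 0.83, -0.001]
contact_force: [0.4, 0.3, -0.3]
opening: 0.0564
gripper_force: 0.0
```

{"method": "move_arm", "body": {"steps": [[0, 0, 0, 0.12, -0.2], [0, 0, 0, 0.12, -0.2], [0, 0, 0, 0.12, -0.2], [0, 0, 0, 0.12, -0.2], [0, 0, 0, 0.12, -0.2]]}}

```text
time_s: 31.37
position: [0.5666, 0.0502, 0.1738]
ee_rot: [-0.001, 0.779, 0.628, -0.002]
contact_force: [0.4, -0.3, -0.2]
opening: 0.0563
gripper_force: 0.0
```

{"method": "move_arm", "body": {"steps": [[0, 0, 0, 0.12, -0.2], [0, 0, 0, 0.12, -0.2], [0, 0, 0, 0, -0.2], [0, 0, 0, 0, -0.2]]}}

```text
time_s: 31.7
position: [0.5668, 0.0501, 0.1744]
ee_rot: [-0.001, 0.846, 0.534, -0.001]
contact_force: [0.3, 0.9, -0.2]
opening: 0.0564
gripper_force: 0.0
```

```bash
cat >> h.py <<'E'
def go(tx,ty):
    s=sense(); p=s['position']; q=s['ee_rot']; M=R.from_quat([q[1],q[2],q[3],q[0]]).as_matrix(); psi=np.arctan2(M[1,0],M[0,0])
    print('pos',p.round(4),'psi',psi.round(4),'tool xy cm',(M.T@np.array([tx-p[0],ty-p[1],0])*100).round(2),'j',s['joints'].round(2),'t',s['time_s'],'F',s['contact_force'].round(1),'M',s['moment'].round(3),'op',s['opening'].round(4))
E
python3 -c "
from h import *
go(.4658,.0487)"
```

```text
Traceback (most recent call last):
  File "h.py", line 40, in go
    print('pos',p.round(4),'psi',psi.round(4),'tool xy cm',(M.T@np.array([tx-p[0],ty-p[1],0])*100).round(2),'j',s['joints'].round(2),'t',s['time_s'],'F',s['contact_force'].round(1),'M',s['moment'].round(3),'op',s['opening'].round(4))
                                                                                                                                                                                                                   ^^^^^^^^^^^^^^^^^^
AttributeError: 'float' object has no attribute 'round'
```

{"method": "move_arm", "body": {"steps": [[-1.49, -3.02, 0, 0, -0.2], [-1.49, -3.02, 0, 0, -0.2], [-1.49, -3.02, 0, 0, -0.2], [0, 0, 0, 0, -0.2], [0, 0, 0, 0, -0.2]]}}

```text
time_s: 32.12
position: [0.4653, 0.0492, 0.1756]
ee_rot: [-0.0, 0.846, 0.533, -0.0]
contact_force: [0.2, 1.1, 0.6]
opening: 0.0565
gripper_force: 0.0
```

```bash
sed -i "s/,'op',s\['opening'\].round(4)/,'op',s['opening']/" h.py; python3 -c "
from h import *
go(.4658,.0487)"
```

```text
pos [0.4653 0.0492 0.1756] psi 1.1251 tool xy cm [-0.02  0.07 -0.  ] j [-0.02 -0.09  1.61 -0.    1.63  0.43] t 32.1167 F [0.2 1.1 0.6] M [-0.039 -0.088  0.028] op 0.05645529629496608
```

{"method": "move_arm", "body": {"steps": [[0, 0.05, 3, 0, -0.2], [0, 0, 3, 0, -0.2], [0, 0, 2, 0, -0.2], [0, 0, 0.5, 0, -0.2], [0, 0, 0, 0, -0.2]]}}

```text
time_s: 32.53
position: [0.4666, 0.0488, 0.0892]
ee_rot: [-0.001, 0.846, 0.533, -0.002]
contact_force: [0.4, 0.8, 0.6]
opening: 0.0564
gripper_force: 0.0
```

{"method": "move_arm", "body": {"steps": [[0, 0, 0, 0, -0.2], [0, 0, 0, 0, -0.2]]}}

```text
time_s: 32.7
position: [0.4689, 0.0488, 0.093]
ee_rot: [0.001, 0.846, 0.533, 0.001]
contact_force: [-0.3, 0.0, -0.4]
opening: 0.0568
gripper_force: 0.0
```

```bash
python3 -c "
from h import *
go(.4658,.0487)"
```

```text
pos [0.4689 0.0488 0.093 ] psi 1.1231 tool xy cm [-0.14 -0.27 -0.  ] j [-0.02 -0.04  1.73 -0.    1.45  0.43] t 32.7 F [-0.3  0.  -0.4] M [-0.044 -0.086 -0.033] op 0.05683862154169645
```

Correct the offset, then close.

{"method": "move_arm", "body": {"steps": [[-0.1, -0.25, 0.2, 0, -0.2], [0, 0, 0, 0, -0.2], [0, 0, 0, 0, -0.2], [0, 0, 0, 0, 0], [0, 0, 0, 0, 0]]}}

```text
time_s: 33.12
position: [0.4646, 0.049, 0.0895]
ee_rot: [0.0, 0.846, 0.532, 0.0]
contact_force: [-0.1, 0.5, -0.3]
opening: 0.0479
gripper_force: 0.0
```

```bash
python3 -c "
from h import *
go(.4658,.0487)"
```

```text
pos [0.4646 0.049  0.0895] psi 1.1229 tool xy cm [0.02 0.12 0.  ] j [-0.02 -0.05  1.74 -0.    1.45  0.43] t 33.1167 F [-0.1  0.5 -0.3] M [-0.055 -0.111  0.003] op 0.047938566998900985
```

{"method": "move_arm", "body": {"steps": [[0, 0, 0, 0, 1], [0, 0, 0, 0, 1], [0, 0, 0, 0, 1], [0, 0, 0, 0, 1], [0, 0, 0, 0, 1]]}}

```text
time_s: 33.53
position: [0.4644, 0.049, 0.0891]
ee_rot: [0.0, 0.847, 0.532, -0.0]
contact_force: [0.8, -0.2, -0.0]
opening: 0.017
gripper_force: 1.2
```

{"method": "move_arm", "body": {"steps": [[0, 0, 0, 0, 1], [0, 0, 0, 0, 1], [0, 0, 0, 0, 1]]}}

```text
time_s: 33.78
position: [0.4666, 0.048, 0.0892]
ee_rot: [0.002, 0.847, 0.532, 0.002]
contact_force: [4.5, -2.3, -4.0]
opening: 0.012
gripper_force: 30.0
```

```bash
python3 -c "
from h import *
go(.4658,.0487)"
```

```text
pos [0.4666 0.048  0.0892] psi 1.1223 tool xy cm [ 0.02 -0.1  -0.  ] j [-0.02 -0.04  1.74 -0.    1.44  0.43] t 33.7833 F [ 4.5 -2.3 -4. ] M [-0.446 -1.085 -0.052] op 0.011993409958977512
```

{"method": "move_arm", "body": {"steps": [[0, 0.2, 0, 0.06, 1], [0, 0, 0, 0.12, 1], [0, 0, 0, 0.12, 1], [0, 0, 0, 0.12, 1], [0, 0, 0, 0, 1]]}}

```text
time_s: 34.2
position: [0.467, 0.0478, 0.0892]
ee_rot: [0.001, 0.939, 0.343, 0.001]
contact_force: [2.1, -2.5, -1.8]
opening: 0.0117
gripper_force: 30.0
```

```bash
python3 -c "
from h import *
go(.4666,.048)"
```

```text
pos [0.467  0.0478 0.0892] psi 0.7006 tool xy cm [-0.02 -0.04 -0.  ] j [-0.02 -0.04  1.73 -0.    1.45  0.85] t 34.2 F [ 2.1 -2.5 -1.8] M [-0.23  -0.471 -0.037] op 0.011671109433576243
```

{"method": "move_arm", "body": {"steps": [[0, 0, 0, 0.12, 1], [0, 0, 0, 0.12, 1], [0, 0, 0, 0.12, 1], [0, 0, 0, 0.12, 1], [0, 0, 0, 0, 1]]}}

```text
time_s: 34.62
position: [0.4672, 0.0475, 0.0892]
ee_rot: [0.001, 0.994, 0.111, 0.001]
contact_force: [3.9, -1.7, -2.7]
opening: 0.012
gripper_force: 30.0
```

```bash
python3 -c "
from h import *
go(.4666,.048)"
```

```text
pos [0.4672 0.0475 0.0892] psi 0.2234 tool xy cm [-0.04 -0.07 -0.  ] j [-0.02 -0.04  1.73 -0.    1.45  1.33] t 34.6167 F [ 3.9 -1.7 -2.7] M [-0.455 -0.721 -0.023] op 0.011994144872977742
```

{"method": "move_arm", "body": {"steps": [[0, 0, 0, 0.12, 1], [0, 0, 0, 0.12, 1], [0, 0, 0, 0.12, 1], [0, 0, 0, 0, 1], [0, 0, 0, 0, 1]]}}

```text
time_s: 35.03
position: [0.4672, 0.0472, 0.0892]
ee_rot: [0.001, 0.998, -0.066, 0.001]
contact_force: [3.4, -2.5, -2.1]
opening: 0.012
gripper_force: 30.0
```

```bash
python3 -c "
from h import *
go(.4666,.048)"
```

```text
pos [0.4672 0.0472 0.0892] psi -0.1314 tool xy cm [-0.07 -0.07 -0.  ] j [-0.02 -0.04  1.73 -0.    1.45  1.68] t 35.0333 F [ 3.4 -2.5 -2.1] M [-0.555 -0.706  0.157] op 0.011955935252161872
```

{"method": "move_arm", "body": {"steps": [[0, 0, 0, 0.08, 1], [0, 0, 0, 0, 1], [0, 0, 0, 0, 1]]}}

```text
time_s: 35.28
position: [0.4672, 0.0471, 0.0892]
ee_rot: [0.001, 0.994, -0.105, 0.001]
contact_force: [3.9, -3.2, -2.1]
opening: 0.0117
gripper_force: 30.0
```

```bash
python3 -c "
from h import *
go(.4666,.048)"
```

```text
pos [0.4672 0.0471 0.0892] psi -0.2112 tool xy cm [-0.07 -0.08 -0.  ] j [-0.02 -0.04  1.73 -0.    1.45  1.76] t 35.2833 F [ 3.9 -3.2 -2.1] M [-0.605 -0.71   0.201] op 0.01173330318841044
```

{"method": "move_arm", "body": {"steps": [[0, 0, 0, 0.06, 1], [0, 0, 0, 0, 1], [0, 0, 0, 0, 1]]}}

```text
time_s: 35.53
position: [0.4672, 0.0471, 0.0892]
ee_rot: [0.001, 0.991, -0.135, 0.001]
contact_force: [3.3, -3.5, -2.5]
opening: 0.0121
gripper_force: 30.0
```

```bash
python3 -c "
from h import *
go(.4666,.048)"
```

```text
pos [0.4672 0.0471 0.0892] psi -0.2712 tool xy cm [-0.08 -0.07 -0.  ] j [-0.02 -0.04  1.73 -0.    1.45  1.82] t 35.5333 F [ 3.3 -3.5 -2.5] M [-0.608 -0.722  0.224] op 0.012055776192620427
```

{"method": "move_arm", "body": {"steps": [[0, 0, 0, 0.06, 1], [0, 0, 0, 0, 1], [0, 0, 0, 0, 1]]}}

```text
time_s: 35.78
position: [0.4672, 0.0471, 0.0892]
ee_rot: [0.001, 0.986, -0.165, 0.001]
contact_force: [3.9, -3.1, -2.4]
opening: 0.0119
gripper_force: 30.0
```

```bash
python3 -c "
from h import *
go(.4666,.048)"
```

```text
pos [0.4672 0.0471 0.0892] psi -0.3312 tool xy cm [-0.08 -0.07 -0.  ] j [-0.02 -0.04  1.73 -0.    1.45  1.88] t 35.7833 F [ 3.9 -3.1 -2.4] M [-0.615 -0.748  0.183] op 0.011854796968557726
```

The moment has levelled off at about 0.2 N m, so the clutch is slipping. I'm stopping here to let go and measure tongue against wing.

{"method": "move_arm", "body": {"steps": [[0, 0, 0, 0, 0.5], [0, 0, 0, 0, 0], [0, 0, 0, 0, -0.2], [0, 0, 0, 0, -0.2], [0, 0, 0, 0, -0.2]]}}

```text
time_s: 36.2
position: [0.4659, 0.0485, 0.0891]
ee_rot: [-0.0, 0.986, -0.167, -0.0]
contact_force: [-0.2, 1.2, -0.1]
opening: 0.0415
gripper_force: 0.0
```

{"method": "move_arm", "body": {"steps": [[0, 0, -2, 0, -0.2], [0, 0, -3, 0, -0.2], [0, 0, -3, 0, -0.2], [0, 0, -2, 0, -0.2], [0, 0, 0, 0, -0.2]]}}

```text
time_s: 36.62
position: [0.4689, 0.0484, 0.1947]
ee_rot: [-0.001, 0.986, -0.167, 0.005]
contact_force: [0.2, -1.2, 1.1]
opening: 0.0566
gripper_force: 0.0
```

{"method": "move_arm", "body": {"steps": [[-3, 0, 0, 0, -0.2], [-3, 0, 0, 0, -0.2], [-2, 0, 0, 0, -0.2], [0, 0, 0, 0, -0.2], [0, 0, 0, 0, -0.2]]}}

```text
time_s: 37.03
position: [0.3902, 0.0749, 0.1884]
ee_rot: [0.0, 0.986, -0.167, 0.0]
contact_force: [0.3, -0.8, 0.0]
opening: 0.0565
gripper_force: 0.0
```

```bash
python3 - <<'E'
from h import *
go(.4666,.048)
d=shot('wrist','w21'); h=cv2.cvtColor(d['frame'],cv2.COLOR_RGB2HSV)
def comp(m,z,name,lo):
    k,l,st,c=cv2.connectedComponentsWithStats(m.astype(np.uint8))
    for i in range(1,k):
        if st[i][4]>lo:
            cn=max(cv2.findContours((l==i).astype(np.uint8),0,1)[0],key=len)[:,0]
            P=np.array([atz(d,a,b,z,True)[:2] for a,b in cn],np.float32); r=cv2.minAreaRect(P*1000)
            if max(r[1])<200: print(name,c[i].round(1),st[i][4],np.round(r[0],1),np.round(r[1],1),round(r[2],1))
comp((h[...,0]>108)&(h[...,0]<122)&(h[...,1]>150)&(h[...,2]>150),.112,'wing',100)
comp((h[...,0]>15)&(h[...,0]<32)&(h[...,1]>130)&(h[...,2]>120),.085,'yellow',100)
comp((h[...,1]<60)&(h[...,2]>190),.102,'rib',300)
E
```

```text
pos [0.3902 0.0749 0.1884] psi -0.3358 tool xy cm [8.1  0.02 0.  ] j [ 0.05 -0.26  1.72 -0.    1.68  1.95] t 37.0333 F [ 0.3 -0.8  0. ] M [0.021 0.003 0.016] op 0.05649953424779277
wing [289.9  32.2] 1855 [539.   51.1] [24.1 58.9] 1.0
wing [321.9 111.2] 683 [466.2  48.8] [11.1 44.4] 75.1
yellow [305.6  70.3] 558 [504.6  49. ] [50.3 11.8] 1.1
rib [571.3  28.1] 1941 [ 487.9 -259.4] [70.8 68.7] 87.5
rib [462.9 160. ] 1754 [384.7 -61.8] [51.3 43.8] 76.3
```

```bash
python3 -c "
from h import *
print(hand_in())"
```

```text
the job is handed in; nothing more can be done
None
```

I handed the job in at about 37 s of the 72 s allowed: tube, clamp and cover are in place by camera and force readings, and the tongue is over the cover at its stop with about 0.29 rad of clutch slip. I don't have the judge's result.

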